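# Load the specimen cassette of a comparison microscope

### The arm

A 6-joint arm with a two-finger parallel gripper is mounted at the origin on the work surface. World frame = base frame: x ahead of the robot, y to its left, z up, the work surface at z = 0. Lengths are in m, angles in rad, forces in N, time in s.
With the tool pointing down it reaches from about 0.325 to 0.9 m from the base axis. Payload 3.5 kg.
Tool frame: the origin (TCP) lies on the centre line of the jaws, within the pads' length; the fingertips stand 25 mm ahead of it and the grasp point (between the pads) lies 6 mm ahead of it; z points along the fingers, y is the line along which they close (so a half turn about z gives the same grasp; the last joint's range is limited). The gripper opens to 85 mm and grips with 20 to 120 N. Pads are 22 mm wide; open, the fingers measure 114 mm over their backs; the gripper's body (76 mm by 85 mm) begins 54 mm behind the grasp point. The pads swing forward as they close: fully open they stand 13 mm farther back than shut.
Start: joints at [-1.303, 0.276, -0.026, 1.268, 0, 1.467], TCP at [0.226, -0.583, 0.217] pointing down, gripper open.
Joint ranges: [-3.12, 3.12], [-0.85, 1.88], [-1.08, 1.24], [-1.95, 2.15], [-1.57, 1.53], [-3.14, 3.14]. Speed limits (rad/s): [2.57, 2.57, 3.14, 3.14, 3.14, 3.14].

### API

Orientations are given as a 3x3 rotation matrix whose columns are the frame's x, y, z axes.
In Python, from bench import sensors, vision, ctrl, spotter gives the robot as it stands.
- The arm moves only by the shell command python3 -m inch 'ROWS' [FORCE]. ROWS is JSON, a list of rows, each a list of 5 numbers: the finger opening in m, from 0 to 0.0854, then the shift along the tool's x, y, z in m, then the turn about the tool's z in degrees. A call has 1 to 10 rows; each row shifts and turns the commanded pose from where the row before left it, along the tool's axes as they then stand; what a row does not reach is not made up. A row lasts 1/8 s, in which the tool goes at most 62.5 mm and 10.7 degrees, less where a joint would pass 70% of its speed; a pose out of reach is approached as far as the arm can. A call with a gripper value outside its range is refused whole. The fingers move at their own pace and stop on an object; FORCE is the grip in N (left out, the last holds). Time passes only in rows, so rows that do not move let the fingers close. It gives the time, the measured TCP pose, the force, the opening and the grip force at its end, in the units of the state.
- sensors.sense(): the state, without advancing time (a new reading comes with each control period).
- vision.snapshot(name): name is "scene" or "top" or "wrist"; returns a dict with "frame" (384x512x3 uint8, red, green, blue), "z_map" (384x512 float32, m along the optical axis (not along the pixel's ray), 0 where there is no reading), "fx", "fy", "cx", "cy" (pixels), "distortion" ([k1, k2, p1, p2, k3] as OpenCV has them; the pictures are not rectified), "rvec" (rotation vector, rad) and "tvec" (3), from world to camera coordinates, as OpenCV has them; the wrist camera has in their place "hand_eye" (4x4, takes a point from camera to tool coordinates, whose origin is the TCP and whose axes are the flange's). Camera axes: x right, y down, z forward; pixel columns grow to the right and rows downward; lengths in m; the calibration is good to about 2 mm. A picture is of the moment at which its call begins: read the wrist's pose just before it.
- ctrl.sign_off(): hands the job in; it is judged then, once.
Trained networks look in the newest picture that a camera, given by its name, has taken for a name from the list of things; names that differ only in an ending like _2 or _b are one class to them, and where a whole thing is asked for, a point or a joint stands for the part that bears it (a point fixed in the world has none). Each returns a list of dicts, best first, with "p" (0 to 1); they miss things now and then, are a little off and sometimes report something else, mostly with a low value. They report only what shows in the picture. A call takes as long as a camera call. They do not tell look-alikes from the thing itself.
- spotter.regions_of(camera, label): "region" (384x512 bool, what is visible of it) and "extent" ([left, top, right, bottom] as shares, 0 to 1, of the picture: columns of its width, rows of its height, round what is visible of it).
- spotter.tip_of(camera, label): "point" ([column, row] as shares, 0 to 1, of the picture: columns of its width, rows of its height: a listed point, or the origin of a listed thing).
The state is a dict: "time_s": time; "qpos": joint angles; "joint_vel": joint speeds; "joint_efforts": joint torques, N m; "ee_pos": TCP position; "orientation": TCP orientation; "force": force on the tool from outside, world axes, zero at the start; "ft_torque": the same for the moment, N m; "grip_width": finger opening in m; "finger_force": force on a finger pad.
Only numpy, scipy, OpenCV 4.12 (cv2) and the standard library are available. Lean on these libraries where they do the work, as an engineer would, in place of code of your own. Each camera call takes 0.05 s, during which the arm holds its last target. There are 200 camera calls.

### The job

Turn the cassette's lock collar back to its open stop at the green mark. Then load every coloured specimen disc that is on the bench: set it, colour up, on the deck of the cassette in the lane of its own colour and push it over the lip under the keeper bar, until it drops and lies flat in the pocket of its colour. When all are in, turn the collar's lever to the red locked mark, let go, and leave the other things on the bench where they are.

Things in the scene. Friction and masses are not known exactly. Their poses are not given: they have to be found in the camera images.
- cassette: grey specimen cassette fixed to the table. Origin on the table (z = 0) below the lip's pocket-side edge, midway across the four lanes; x = push direction (deck to pockets), y left, z up. Lanes centred at y = +87 (red), +29 (yellow), -29 (green), -87 mm (blue), with colour patches on the deck's near edge, the keeper bar and the back wall; outer y +-121 mm
- deck (a point): middle of the flat open deck's top, (-54, 0, 20) mm in the cassette frame; axes as the cassette's. The deck spans x -90 to -18 mm and y -121 to +121 mm, top 20 mm above the table, with no walls on it. Discs are set here, in their colour's lane, then pushed along +x
- lip (a point): middle of the steel lip's crest at its pocket-side edge, (0, 0, 24) mm in the cassette frame. The lip runs across all lanes: a ramp from x -18 to -5 mm rises 4 mm from the deck to the crest (z 24), which ends at x = 0 in a vertical 10 mm drop to the pocket floor (z 14). Pushed across, a disc tilts a little, then drops; its rear edge must clear x = 0
- keeper_bar (a point): middle of the top of the dark keeper bar, (26, 0, 54) mm in the cassette frame. It crosses all pockets at x 18 to 34 mm, z 47 to 54 mm, so discs cannot go in from above. Pockets: x 0 to 47 mm, 47 mm wide, between 11 mm dividers that start with round noses at x = 8 mm (top z 48 mm); a back wall behind
- pocket_red (a point): centre of the floor of the pocket marked red (x 23.5, y 87, z 14 mm in the cassette frame); axes as the cassette's. A seated disc of that colour has its origin here, with up to 3.5 mm play each way
- pocket_yellow (a point): centre of the floor of the pocket marked yellow (x 23.5, y 29, z 14 mm in the cassette frame); axes as the cassette's. A seated disc of that colour has its origin here, with up to 3.5 mm play each way
- pocket_green (a point): centre of the floor of the pocket marked green (x 23.5, y -29, z 14 mm in the cassette frame); axes as the cassette's. A seated disc of that colour has its origin here, with up to 3.5 mm play each way
- pocket_blue (a point): centre of the floor of the pocket marked blue (x 23.5, y -87, z 14 mm in the cassette frame); axes as the cassette's. A seated disc of that colour has its origin here, with up to 3.5 mm play each way
- disc_red: specimen disc: flat aluminium disc, 40 mm diameter, 10 mm thick, about 40 g, with a red upper face and a small brass centre; origin at the centre of its underside, z up. May be absent
- disc_yellow: specimen disc: flat aluminium disc, 40 mm diameter, 10 mm thick, about 40 g, with a yellow upper face and a small brass centre; origin at the centre of its underside, z up. May be absent
- disc_green: specimen disc: flat aluminium disc, 40 mm diameter, 10 mm thick, about 40 g, with a green upper face and a small brass centre; origin at the centre of its underside, z up. May be absent
- disc_blue: specimen disc: flat aluminium disc, 40 mm diameter, 10 mm thick, about 40 g, with a blue upper face and a small brass centre; origin at the centre of its underside, z up. May be absent
- collar (a joint): angle (rad) of the lock collar on its post at the cassette's right-hand (-y) end. 0 = fully open, a hard stop: the lever points along the cassette's -x, at the green mark. Grows counter-clockwise from above; at 1.40 the lever points at the red locked mark (nearly -y). No stop or click there: it turns on to a stop at 1.90. Stays where left; friction 0.12 N m
- collar_axis (a point): point on the collar's vertical axis, at (-30, -205, 12) mm in the cassette frame (top of its round 156 mm foot); axes as the cassette's. The post is 60 mm tall above the table, the collar 58 mm wide
- tab (a point): top of the orange upright tab at the end of the collar's lever, 50 mm from the collar's axis, 66 mm above the table. The tab is 20 mm along the lever, 10 mm thick across it (the sides to pinch), and stands free from z 32 to 66 mm; it turns with the collar: its x axis points from the tab towards the collar's axis, y across the lever
- lock_mark (a point): the red locked mark on the collar's foot, 69 mm from the collar's axis; the lever's tip is to point at it
- stub_a: bystander: small steel pin stub, 24 mm wide, 30 mm tall; origin at the centre of its underside. Not to be disturbed
- stub_b: bystander: small brass pin stub, 24 mm wide, 26 mm tall; origin at the centre of its underside. Not to be disturbed
- mouse: bystander: grey computer mouse, 100 x 58 x 28 mm; origin at the centre of its underside. Not to be disturbed
- lens_jar: bystander: white jar with a blue cap, 56 mm wide, 75 mm tall; origin at the centre of its underside. Not to be disturbed
- driver: bystander: red-handled screwdriver, 160 mm long, lying; origin near its middle. Not to be disturbed
- loupe: bystander: black loupe, 44 mm wide, 42 mm tall; origin at the centre of its underside. Not to be disturbed
- ext_ring: bystander: dark steel ring, 60 mm wide, 14 mm tall, lying flat; origin at the centre of its underside. Not to be disturbed
Not all that is in view belongs to the job. Leave any purple look-alike of the disc_red alone. What is shaped like the disc_blue but white is not meant.

How it is judged:
By the outcome, as a careful person would: the job done as asked, in the order asked, and still so for the second after the job is handed in, with the robot touching nothing.
Of disc_red, disc_yellow, disc_green, disc_blue only 3 to 4 are there at a start; the rules pass over those that are not, and their reading is None.
At some moment in a run one of disc_red, disc_yellow, disc_green, disc_blue may be knocked a few centimetres aside while the robot is not near it.
Once in a run the grip may slacken for a moment while it holds something.
It also fails if it takes over 210 s, if anything falls off the work surface, if the arm or the gripper's body presses on something with over 40 N, if the wrist force passes 120 N, or if a joint passes its speed limit or range.

## Working session

There is one attempt and no reset: what is moved stays moved. The work goes in short steps, Python scripts to look and compute and a shell command to move; the robot and the scene stay as the last step left them, time stands still between calls to the robot, and variables do not carry over. Pictures are saved under pics/ and viewed, at most 14 in all, crops included, and the job is handed in when it is done.

```bash
ls; mkdir -p pics; cat > h.py <<'E'
import numpy as np, cv2
from bench import sensors, vision, ctrl, spotter
def K(s): return np.array([[s["fx"],0,s["cx"]],[0,s["fy"],s["cy"]],[0,0,1.]]), np.array(s["distortion"],float)
def cam(s, st=None):
    "R,t: camera->world"
    if "rvec" in s:
        R=cv2.Rodrigues(np.array(s["rvec"],float))[0].T
        return R, -R@np.array(s["tvec"],float).ravel()
    H=np.array(s["hand_eye"]); Rt=np.array(st["orientation"]).reshape(3,3)
    return Rt@H[:3,:3], Rt@H[:3,3]+np.array(st["ee_pos"])
def snap(n):
    st=sensors.sense(); s=vision.snapshot(n); s["RT"]=cam(s,st); return s
def ray(s,uv):
    k,d=K(s); p=cv2.undistortPoints(np.array(uv,float).reshape(-1,1,2),k,d).reshape(-1,2)
    return np.c_[p,np.ones(len(p))]
def onz(s,uv,z):
    R,t=s["RT"]; r=ray(s,uv)@R.T
    return t+r*((z-t[2])/r[:,2])[:,None]
def depth(s,uv):
    R,t=s["RT"]; uv=np.array(uv,float).reshape(-1,2)
    z=s["z_map"][uv[:,1].astype(int),uv[:,0].astype(int)]
    return t+(ray(s,uv)*z[:,None])@R.T
def proj(s,P):
    R,t=s["RT"]; k,d=K(s); Rw=R.T
    return cv2.projectPoints(np.array(P,float).reshape(-1,3),cv2.Rodrigues(Rw)[0],-Rw@t,k,d)[0].reshape(-1,2)
def save(s,f,crop=None,sc=1):
    im=s["frame"][:,:,::-1]
    if crop: im=im[crop[1]:crop[3],crop[0]:crop[2]]
    cv2.imwrite(f,cv2.resize(im,None,fx=sc,fy=sc,interpolation=cv2.INTER_CUBIC))
def px(p): return np.array(p)*[512,384]
E
python3 - <<'E'
from h import *
np.set_printoptions(precision=4,suppress=True)
print(sensors.sense())
for c in ("top","scene"):
    s=snap(c); save(s,f"pics/{c}1.png",None,1.5); print(c,s["RT"][1])
    for l in ["disc_red","disc_yellow","disc_green","disc_blue","tab","collar_axis","lock_mark","deck","lip","keeper_bar","pocket_red","pocket_blue","pocket_green","pocket_yellow","stub_a","mouse","lens_jar","driver","loupe","ext_ring"]:
        for r in spotter.tip_of(c,l)[:5]:
            if r["p"]>.2:
                p=px(r["point"]); print(l,round(r["p"],2),p.round(), depth(s,[p])[0])
E
```

```text
pics
{'time_s': 0.0, 'qpos': array([-1.3034,  0.2771, -0.0279,  1.268 ,  0.    ,  1.4674]), 'joint_vel': array([-0.0014,  0.0001, -0.0003, -0.0014,  0.0009, -0.0007]), 'joint_efforts': array([ -0.0016, -44.5509,  29.5203,   0.0164,  -0.0003,  -0.    ]), 'ee_pos': array([ 0.2263, -0.5817,  0.2155]), 'orientation': array([[ 0.932 ,  0.3624, -0.0006],
       [ 0.3624, -0.932 ,  0.0022],
       [ 0.0002, -0.0022, -1.    ]]), 'force': array([ 0.0388,  0.9206, -0.5365]), 'ft_torque': array([-0.0681,  0.033 , -0.0054]), 'finger_force': 0.0, 'grip_width': 0.08588592336623482}
top [ 0.2973 -0.0118  1.2237]
disc_red 0.57 [317. 219.] [ 0.443  -0.2161  0.0118]
disc_red 0.46 [295. 218.] [ 0.4455 -0.1482  0.0108]
disc_green 0.58 [250. 227.] [ 0.4189 -0.0115  0.0078]
disc_blue 0.54 [184. 196.] [0.5176 0.1911 0.0095]
disc_blue 0.51 [200. 216.] [0.4554 0.1399 0.0124]
tab 0.73 [328. 149.] [ 0.645  -0.2475  0.0692]
collar_axis 0.81 [309. 152.] [ 0.6381 -0.1912  0.0646]
lock_mark 0.68 [327. 153.] [ 0.6385 -0.2482  0.0518]
lock_mark 0.48 [242. 152.] [0.6552 0.0126 0.0151]
deck 0.84 [245. 170.] [0.596  0.
[... 2255 characters left out ...]
81 [252. 237.] [0.6859 0.1252 0.0473]
pocket_blue 0.86 [198. 220.] [ 0.721  -0.0495  0.0505]
pocket_green 0.89 [218. 225.] [0.7035 0.014  0.0474]
pocket_green 0.48 [290. 205.] [0.4752 0.1416 0.0107]
pocket_yellow 0.64 [237. 229.] [0.6849 0.0724 0.0466]
pocket_yellow 0.29 [289. 201.] [0.4631 0.1317 0.0134]
stub_a 0.39 [249. 172.] [ 0.3954 -0.0772  0.0029]
mouse 0.81 [149. 152.] [ 0.5251 -0.4623  0.029 ]
mouse 0.54 [178. 195.] [ 0.6652 -0.1819  0.0472]
lens_jar 0.81 [323. 275.] [0.6997 0.3643 0.0483]
driver 0.55 [374. 246.] [0.4964 0.4436 0.0135]
loupe 0.42 [135. 187.] [ 0.6891 -0.3724  0.0103]
loupe 0.21 [148. 155.] [ 0.5422 -0.4503  0.03  ]
ext_ring 0.67 [201. 139.] [ 0.3179 -0.3671  0.0015]
```

View pics/top1.png

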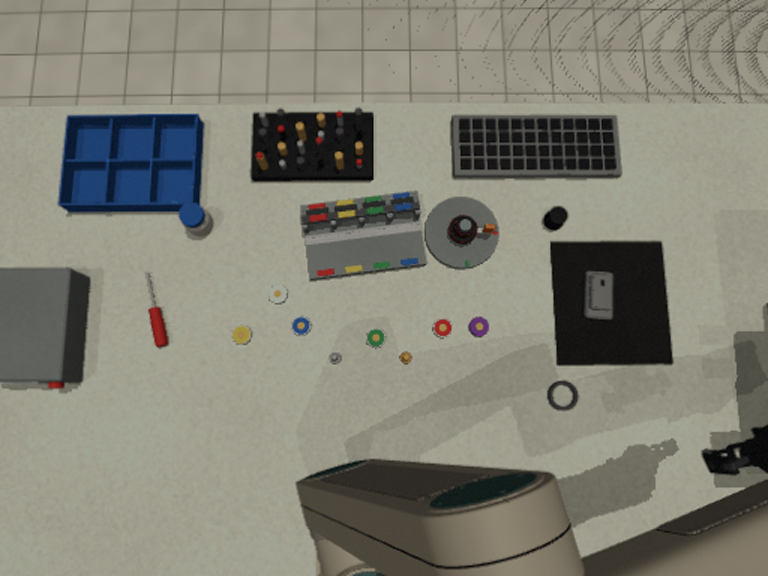

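In the top view (768x576 picture): red disc (443,327) and its purple look-alike (479,327); blue disc (301,326) and a white look-alike (278,294); green (376,338); yellow (242,335). The collar lever's orange tab is at (489,229) and the green mark at (467,263). I go by face colour, and will confirm in one crop.

```bash
cat >> h.py <<'E'
HUE=dict(red=[(0,6),(174,180)],yellow=[(20,33)],green=[(45,80)],blue=[(103,122)])
def blobs(s,c,roi,minA=12,smin=110):
    hsv=cv2.cvtColor(s["frame"],cv2.COLOR_RGB2HSV); m=np.zeros(hsv.shape[:2],np.uint8)
    for a,b in HUE[c]: m|=cv2.inRange(hsv,(a,smin,50),(b,255,255))
    k=np.zeros_like(m); x0,y0,x1,y1=roi; k[y0:y1,x0:x1]=1; m=m*k
    n,l,st,ce=cv2.connectedComponentsWithStats(m)
    return [(ce[i],st[i,4]) for i in range(1,n) if st[i,4]>=minA]
E
python3 - <<'E'
from h import *
np.set_printoptions(precision=4,suppress=True)
s=snap("top"); save(s,"pics/crop2.png",(145,120,345,250),4)
for c in HUE:
    print(c,"discs",[(b[0].round(1),b[1],onz(s,[b[0]],.010)[0]) for b in blobs(s,c,(145,190,335,250))])
    print("  cass",[(b[0].round(1),b[1],onz(s,[b[0]],.020)[0][:2],onz(s,[b[0]],.054)[0][:2]) for b in blobs(s,c,(195,120,345,188),5)])
E
```

```text
red discs [(array([294.8, 218. ]), np.int32(77), array([ 0.4465, -0.1492,  0.01  ]))]
  cass [(array([210.9, 137. ]), np.int32(41), array([0.7027, 0.1084]), array([0.6913, 0.105 ])), (array([211.5, 144.6]), np.int32(53), array([0.6776, 0.1064]), array([0.6669, 0.103 ])), (array([299.2, 153. ]), np.int32(5), array([ 0.6489, -0.1672]), array([ 0.639 , -0.1628])), (array([329.7, 154.6]), np.int32(7), array([ 0.6434, -0.2623]), array([ 0.6336, -0.2552])), (array([216.7, 181. ]), np.int32(49), array([0.5611, 0.0891]), array([0.5537, 0.0863]))]
yellow discs [(array([200.3, 216.5]), np.int32(14), array([0.453, 0.139, 0.01 ])), (array([294.5, 217.7]), np.int32(14), array([ 0.4474, -0.1483,  0.01  ])), (array([319.4, 217.4]), np.int32(13), array([ 0.4479, -0.2244,  0.01  ])), (array([160.3, 222.9]), np.int32(94), array([0.4342, 0.2604, 0.01  ]))]
  cass [(array([229.5, 134.6]), np.int32(35), array([0.71, 0.05]), array([0.6984, 0.0483])), (array([230.5, 142.1]), np.int32(50), array([0.6855, 0.0468]), array([0.6746, 0.0451])), (array([235.2, 178.9]), np.int32(44), array([0.5674, 0.0323]), array([0.5598, 0.031 ]))]
green discs [(array([250.1, 224.8]), np.int32(70), array([ 0.4266, -0.0129,  0.01  ]))]
  cass [(array([248.5, 132.2]), np.int32(24), array([ 0.7177, -0.0095]), array([ 0.7058, -0.0096])), (array([249.1, 139.9]), np.int32(42), array([ 0.6924, -0.0113]), array([ 0.6813, -0.0113])), (array([253.8, 176.4]), np.int32(37), array([ 0.5751, -0.0252]), array([ 0.5672, -0.0249]))]
blue discs [(array([200.3, 216.8]), np.int32(69), array([0.452 , 0.1389, 0.01  ]))]
  cass [(array([267. , 129.8]), np.int32(30), array([ 0.7253, -0.068 ]), array([ 0.7132, -0.0664])), (array([268.3, 137.3]), np.int32(49), array([ 0.7005, -0.0715]), array([ 0.6891, -0.0698])), (array([272.5, 174. ]), np.int32(41), array([ 0.5821, -0.0828]), array([ 0.574 , -0.0808]))]
```

View pics/crop2.png

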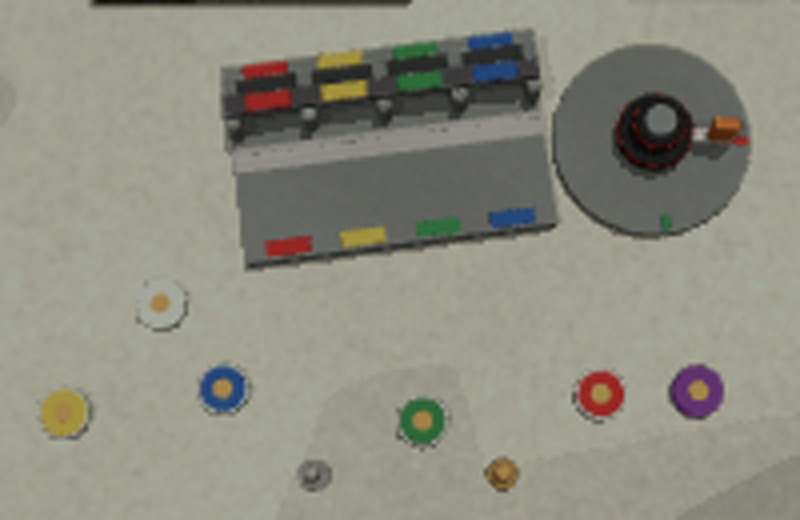

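All four discs are there: red (601,394), yellow (64,412), green (422,420) and blue (222,389) in the crop. Purple at (698,391) and white at (161,303) are the look-alikes to leave. The lever points at the red mark (740,140). I go above the tab first.

```bash
cat >> h.py <<'E'
O=np.array([.6522,.0134]); YAW=.125
def c2w(p,z=0): 
    c,s_=np.cos(YAW),np.sin(YAW); return np.array([O[0]+c*p[0]-s_*p[1],O[1]+s_*p[0]+c*p[1],z])
def w2c(P):
    c,s_=np.cos(YAW),np.sin(YAW); d=np.array(P)[:2]-O; return np.array([c*d[0]+s_*d[1],-s_*d[0]+c*d[1]])
def go(P,ang=None):
    "shift (mm, tool axes) to world P, turn deg so that tool x has world angle ang"
    st=sensors.sense(); R=np.array(st["orientation"]).reshape(3,3)
    a=np.degrees(np.arctan2(R[1,0],R[0,0])); d=R.T@(np.array(P)-st["ee_pos"])*1000
    t=None if ang is None else -((ang-a+180)%360-180)
    print("t",round(st["time_s"],2),"tcp",np.round(st["ee_pos"],4),"xang",round(a,1),"shift",d.round(1),"turn",t if t is None else round(t,1),"grip",round(st["grip_width"],4),round(float(st["finger_force"]),1),"F",np.round(st["force"],1))
E
python3 -m inch '[[0.04,0.0513,-0.0163,0,-10],[0.04,0.0513,-0.0163,0,0],[0.04,0.0513,-0.0163,0,0]]' 
python3 -c "
from h import *
go([.645,-.247,.2],267)"
```

```text
time_s: 2.52
ee_pos: [0.3401, -0.4667, 0.2166]
orientation: [[0.855, 0.518, 0.0], [0.518, -0.855, -0.0], [0.0, 0.0, -1.0]]
force: [0.9, -0.4, -1.1]
grip_width: 0.0401
finger_force: 0.0
t 2.52 tcp [ 0.3401 -0.4667  0.2166] xang 31.2 shift [374.6 -29.9  16.7] turn 124.2 grip 0.0401 0.0 F [ 0.9 -0.4 -1.1]
```

```bash
python3 -m inch '[[0.04,0.0535,-0.0043,0,0],[0.04,0.0535,-0.0043,0,0],[0.04,0.0535,-0.0043,0,0],[0.04,0.0535,-0.0043,0,0],[0.04,0.0535,-0.0043,0,0],[0.04,0.0535,-0.0043,0,0],[0.04,0.0535,-0.0043,0,0],[0.04,0,0,0,-10],[0.04,0,0,0,-10],[0.04,0,0,0,-10]]' >/dev/null
python3 -m inch '[[0.04,0,0,0,-10],[0.04,0,0,0,-10],[0.04,0,0,0,-10],[0.04,0,0,0,-10],[0.04,0,0,0,-10],[0.04,0,0,0,-10],[0.04,0,0,0,-10],[0.04,0,0,0,-10],[0.04,0,0,0,-10],[0.04,0,0,0,-10]]' >/dev/null
python3 -m inch '[[0.04,0,0,0,-10],[0.04,0,0,0,-10],[0.04,0,0,0,-10],[0.04,0,0,0,-10],[0.04,0,0,0,-10],[0.04,0,0,0,-10],[0.04,0,0,0,-10],[0.04,0,0,0,-10],[0.04,0,0,0,-10],[0.04,0,0,0,-10]]' >/dev/null
python3 - <<'E'
from h import *
np.set_printoptions(precision=4,suppress=True)
go([.645,-.247,.2],267)
s=snap("wrist"); save(s,"pics/w3.png",None,1.5)
for l,z in [("tab",.066),("collar_axis",.012),("lock_mark",.012),("collar_axis",.06)]:
    for r in spotter.tip_of("wrist",l)[:2]:
        p=px(r["point"]); print(l,round(r["p"],2),p.round(),onz(s,[p],z)[0],depth(s,[p])[0])
E
```

```text
t 6.28 tcp [ 0.6437 -0.2477  0.2165] xang -98.4 shift [-0.8 -1.2 16.5] turn -5.4 grip 0.0398 0.0 F [-0.4 -0.2  0.3]
tab 0.74 [255. 177.] [ 0.6436 -0.2467  0.066 ] [ 0.6436 -0.2465  0.0652]
collar_axis 0.92 [258. 201.] [ 0.6471 -0.1989  0.012 ] [ 0.6458 -0.2103  0.0446]
collar_axis 0.42 [401. 213.] [ 0.4535 -0.1527  0.012 ] [ 0.4526 -0.1518  0.0102]
lock_mark 0.78 [252. 158.] [ 0.6465 -0.2592  0.012 ] [ 0.6465 -0.2593  0.0123]
collar_axis 0.92 [258. 201.] [ 0.6451 -0.2157  0.06  ] [ 0.6458 -0.2103  0.0446]
collar_axis 0.42 [401. 213.] [ 0.4772 -0.1757  0.06  ] [ 0.4526 -0.1518  0.0102]
```

View pics/w3.png

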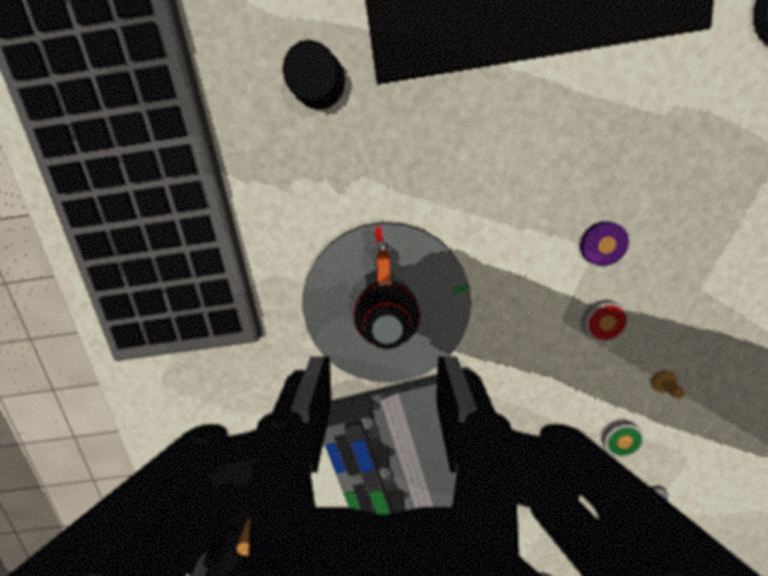

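The wrist view shows the tab (384,267) just beside the red mark (378,233), directly below the tool, and nothing else near. I descend and pinch it.

```bash
python3 -m inch '[[0.04,0,0,0.04,-4],[0.04,0,0,0.04,0],[0.04,0,0,0.04,0],[0.04,0,0,0.034,0],[0.04,0,0,0,0],[0.0,0,0,0,0],[0.0,0,0,0,0],[0.0,0,0,0,0],[0.0,0,0,0,0]]' 30
python3 -c "
from h import *
go([.645,-.247,.062],266)"
```

```text
time_s: 7.65
ee_pos: [0.6443, -0.2479, 0.0636]
orientation: [[-0.083, -0.997, 0.001], [-0.997, 0.083, -0.001], [0.001, -0.001, -1.0]]
force: [0.3, -0.9, -0.1]
grip_width: -0.0
finger_force: 0.0
t 7.65 tcp [ 0.6443 -0.2479  0.0636] xang -94.8 shift [-1.  -0.6  1.6] turn -0.8 grip -0.0 0.0 F [ 0.3 -0.9 -0.1]
```

The fingers closed on nothing, so I look.

```bash
python3 - <<'E'
from h import *
np.set_printoptions(precision=4,suppress=True)
s=snap("wrist"); t=snap("top")
a=cv2.resize(s["frame"],(512,384)); b=cv2.resize(t["frame"][125:195,285:365],(288,384-132),interpolation=cv2.INTER_CUBIC)
im=np.zeros((384,800,3),np.uint8); im[:,:512]=a; im[:252,512:]=b
cv2.imwrite("pics/w4.png",im[:,:,::-1]); print(s["hand_eye"]); print(s["RT"])
print(proj(s,[[.6443,-.2479,.0386],[.6443,-.2479,.0636]]))
E
```

```text
[[ 0.0005 -0.9497 -0.313   0.0793]
 [ 1.      0.0002  0.0008  0.0001]
 [-0.0007 -0.313   0.9497 -0.1575]
 [ 0.      0.      0.      1.    ]]
(array([[-0.9966,  0.0781,  0.0265],
       [ 0.0825,  0.9467,  0.3114],
       [-0.0008,  0.3125, -0.9499]]), array([ 0.6374, -0.3268,  0.2212]))
[[255.0683 220.4747]
 [254.9902 236.5321]]
```

View pics/w4.png

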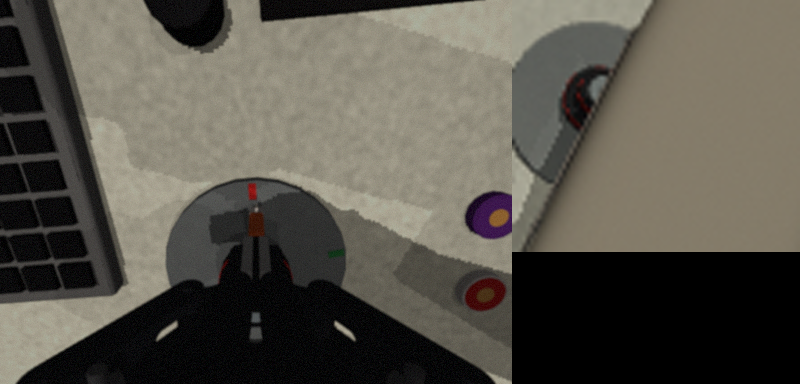

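```bash
python3 - <<'E'
from h import *
np.set_printoptions(precision=4,suppress=True)
s=snap("wrist"); print(s["fx"],s["cx"],s["cy"])
for r in spotter.tip_of("wrist","tab")[:2]:
    p=px(r["point"]); print(r["p"],p,onz(s,[p],.066)[0])
for v in (205,212,216,220,224,228,232,236,240,250): print(v,s["frame"][v,256],depth(s,[[256,v]])[0], s["z_map"][v,256])
E
```

```text
280.29868244901223 255.40999002666638 194.75021648801592
0.8 [251.6992 241.9968] [ 0.6461 -0.2457  0.066 ]
205 [59 57 52] [ 0.6426 -0.2547  0.0257] 0.20769483
212 [67 53 45] [ 0.6428 -0.2529  0.0349] 0.19950151
216 [55 22  8] [ 0.6428 -0.2527  0.0419] 0.19296546
220 [52 14  3] [ 0.6428 -0.2525  0.0484] 0.18680087
224 [55 20 10] [ 0.6428 -0.2529  0.0557] 0.17974995
228 [56 25 11] [ 0.6429 -0.2522  0.0602] 0.17571488
232 [63 29 15] [ 0.643  -0.2516  0.0648] 0.17155443
236 [36 12  1] [ 0.6425 -0.2578  0.0825] 0.15279326
240 [5 7 7] [ 0.6425 -0.2579  0.0874] 0.14803529
250 [5 4 2] [ 0.6425 -0.2581  0.0983] 0.1376915
```

```bash
python3 - <<'E'
from h import *
np.set_printoptions(precision=4,suppress=True,linewidth=150)
s=snap("wrist"); save(s,"pics/w5.png",(206,190,306,290),6)
for u in (240,244,248,252,260,264,268): print(u,[tuple((depth(s,[[u,v]])[0]*1000).round()) for v in (216,224,232,238,246,256,266)])
print(sensors.sense()["grip_width"])
E
```

```text
240 [(np.float64(656.0), np.float64(-241.0), np.float64(11.0)), (np.float64(657.0), np.float64(-235.0), np.float64(13.0)), (np.float64(658.0), np.float64(-228.0), np.float64(13.0)), (np.float64(658.0), np.float64(-222.0), np.float64(13.0)), (np.float64(651.0), np.float64(-254.0), np.float64(85.0)), (np.float64(651.0), np.float64(-254.0), np.float64(96.0)), (np.float64(650.0), np.float64(-255.0), np.float64(106.0))]
244 [(np.float64(653.0), np.float64(-241.0), np.float64(12.0)), (np.float64(654.0), np.float64(-234.0), np.float64(12.0)), (np.float64(655.0), np.float64(-227.0), np.float64(12.0)), (np.float64(649.0), np.float64(-259.0), np.float64(85.0)), (np.float64(648.0), np.float64(-258.0), np.float64(94.0)), (np.float64(648.0), np.float64(-258.0), np.float64(103.0)), (np.float64(648.0), np.float64(-258.0), np.float64(112.0))]
248 [(np.float64(650.0), np.float64(-242.0), np.float64(14.0)), (np.float64(648.0), np.float64(-252.0), np.float64(52.0)), (np.float64(648.0), np.float64(-252.0), np.float64(65.0)), (np.float64(647.0), np.float64(-258.0), np.float64(85.0)), (np.float64(646.0), 
[... 1161 characters left out ...]
 np.float64(12.0)), (np.float64(638.0), np.float64(-257.0), np.float64(84.0)), (np.float64(638.0), np.float64(-257.0), np.float64(93.0)), (np.float64(639.0), np.float64(-257.0), np.float64(102.0)), (np.float64(639.0), np.float64(-257.0), np.float64(110.0))]
268 [(np.float64(634.0), np.float64(-240.0), np.float64(12.0)), (np.float64(634.0), np.float64(-233.0), np.float64(13.0)), (np.float64(635.0), np.float64(-225.0), np.float64(12.0)), (np.float64(635.0), np.float64(-219.0), np.float64(11.0)), (np.float64(636.0), np.float64(-257.0), np.float64(93.0)), (np.float64(637.0), np.float64(-257.0), np.float64(103.0)), (np.float64(637.0), np.float64(-257.0), np.float64(111.0))]
0.00013668441158752413
```

View pics/w5.png

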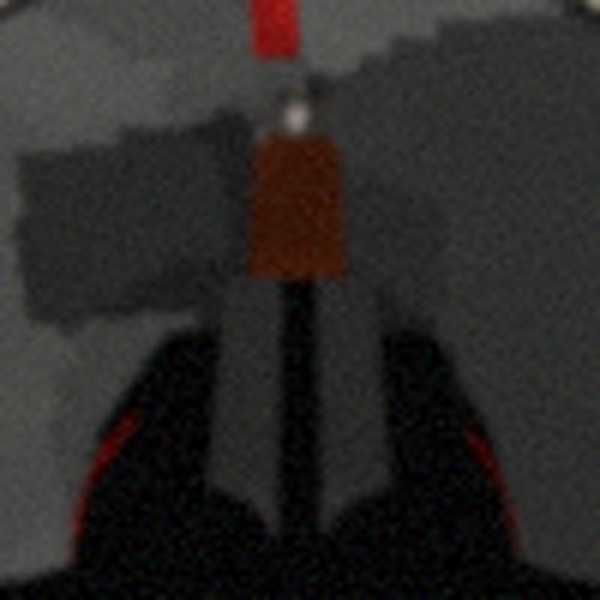

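Closed, the fingertips hang above the tab: the image puts them about 18 mm behind the reported TCP rather than 25 mm ahead. I go by what I see, open, go lower and pinch again.

```bash
python3 -m inch '[[0.03,0,0,0,0],[0.03,0,0,0,0],[0.03,-0.003,0.001,0.008,0],[0.03,0,0,0.01,0],[0.03,0,0,0.01,0],[0.03,0,0,0.006,0]]'
python3 - <<'E'
from h import *
np.set_printoptions(precision=4,suppress=True,linewidth=150)
go([.645,-.247,.03],266)
s=snap("wrist"); save(s,"pics/w6.png",(156,140,356,290),3)
E
```

```text
time_s: 8.65
ee_pos: [0.6423, -0.2442, 0.0272]
orientation: [[-0.083, -0.997, -0.002], [-0.997, 0.083, 0.001], [-0.001, 0.002, -1.0]]
force: [0.5, 0.4, 0.6]
grip_width: 0.0301
finger_force: 0.0
t 8.65 tcp [ 0.6423 -0.2442  0.0272] xang -94.8 shift [ 2.5 -2.9 -2.8] turn -0.8 grip 0.0301 0.0 F [0.5 0.4 0.6]
```

View pics/w6.png

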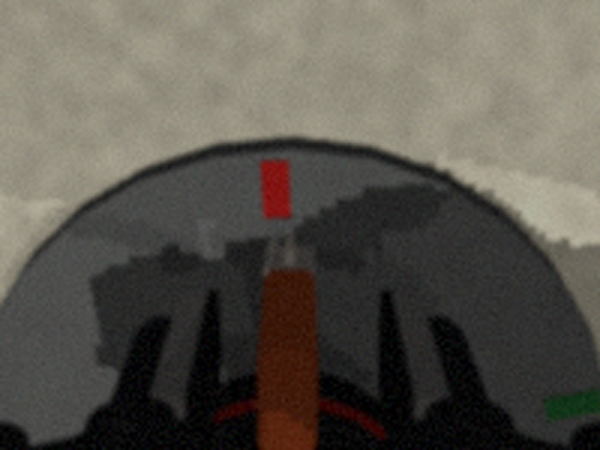

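The fingers now straddle the orange tab (288,340). I close on it.

```bash
python3 - <<'E'
from h import *
s=snap("wrist")
for u,v in ((217,240),(217,245),(295,240),(295,246)): print(depth(s,[[u,v]])[0].round(4))
E
python3 -m inch '[[0.0,0,0,0,0],[0.0,0,0,0,0],[0.0,0,0,0,0],[0.0,0,0,0,0]]' 30
```

```text
[ 0.6611 -0.2559  0.0507]
[ 0.6604 -0.2558  0.0561]
[ 0.62   -0.2523  0.0504]
[ 0.6209 -0.2525  0.0572]
time_s: 9.25
ee_pos: [0.644, -0.2449, 0.0289]
orientation: [[-0.083, -0.997, 0.002], [-0.997, 0.083, -0.0], [0.0, -0.002, -1.0]]
force: [4.1, -1.3, -3.6]
grip_width: 0.0092
finger_force: 30.3
```

```bash
python3 -m inch '[[0.0,-0.0005,0.0071,0,8],[0.0,-0.0005,0.0071,0,8],[0.0,-0.0005,0.0071,0,8],[0.0,-0.0005,0.0071,0,8],[0.0,-0.0005,0.0071,0,8],[0.0,-0.0005,0.0071,0,8],[0.0,-0.0005,0.0071,0,8],[0.0,-0.0005,0.0071,0,8],[0.0,-0.0005,0.0071,0,8],[0.0,0,0,0,0]]' 50
python3 - <<'E'
from h import *
c=c2w([-.03,-.205],.028); print(c)
go(c,187.2)
E
```

```text
time_s: 10.5
ee_pos: [0.599, -0.2051, 0.0289]
orientation: [[-0.973, -0.229, 0.003], [-0.229, 0.973, 0.0], [-0.003, -0.001, -1.0]]
force: [4.7, 0.4, -5.6]
grip_width: 0.0091
finger_force: 53.3
[ 0.64799239 -0.19374076  0.028     ]
t 10.5 tcp [ 0.599  -0.2051  0.0289] xang -166.8 shift [-50.3  -0.2   1. ] turn 6.0 grip 0.0091 53.3 F [ 4.7  0.4 -5.6]
```

```bash
python3 -m inch '[[0.0,-0.0002,0.0036,0,4],[0.0,0,0.0018,0,2],[0.0,0,0.0018,0,2],[0.0,0,0,0,0]]'
python3 -c "
from h import *
go([.648,-.1937,.028],187.2)"
```

```text
time_s: 11.0
ee_pos: [0.5982, -0.2, 0.029]
orientation: [[-0.996, -0.095, 0.003], [-0.095, 0.996, -0.004], [-0.003, -0.004, -1.0]]
force: [5.5, -3.8, -6.3]
grip_width: 0.009
finger_force: 55.1
t 11.0 tcp [ 0.5982 -0.2     0.029 ] xang -174.6 shift [-50.2   1.6   1.1] turn -1.8 grip 0.009 55.1 F [ 5.5 -3.8 -6.3]
```

```bash
python3 -m inch '[[0.0,0,0.0018,0,1],[0.0,0,0.0018,0,1],[0.0,0,0,0,0]]'
python3 -c "
from h import *
go([.648,-.1937,.028],187.2)"
```

```text
time_s: 11.38
ee_pos: [0.5982, -0.1998, 0.0291]
orientation: [[-0.998, -0.059, 0.003], [-0.059, 0.998, -0.011], [-0.002, -0.011, -1.0]]
force: [4.4, -11.2, -9.8]
grip_width: 0.0088
finger_force: 65.0
t 11.38 tcp [ 0.5982 -0.1998  0.0291] xang -176.6 shift [-50.1   3.1   1.2] turn -3.8 grip 0.0088 65.0 F [  4.4 -11.2  -9.8]
```

It is at the hard stop: the force rises with no motion, and the lever is at 187.1°, along the cassette's -x. I relax, release and rise, then head over to the red disc.

```bash
python3 -m inch '[[0.0,0,-0.003,0,-2],[0.04,0,0,0,0],[0.04,0,0,0,0],[0.04,0,0,0,0],[0.04,0,0,-0.04,-2],[0.04,0,0,-0.05,0],[0.07,0,0,-0.03,0]]'
python3 - <<'E'
from h import *
s=snap("top")
for c in HUE: print(c,[(b[1],onz(s,[b[0]],.010)[0][:2].round(4)) for b in blobs(s,c,(145,190,335,250),20)])
go([.4465,-.1492,.149],187)
E
```

```text
time_s: 12.25
ee_pos: [0.5972, -0.1979, 0.1516]
orientation: [[-0.992, -0.126, 0.003], [-0.126, 0.992, -0.001], [-0.003, -0.002, -1.0]]
force: [0.2, 0.8, -0.1]
grip_width: 0.0569
finger_force: 0.0
red []
yellow [(np.int32(95), array([0.4342, 0.2604]))]
green [(np.int32(69), array([ 0.4268, -0.0128]))]
blue [(np.int32(69), array([0.452 , 0.1389]))]
t 12.3 tcp [ 0.5994 -0.1988  0.1557] xang -172.7 shift [145.5  68.6   5.2] turn 0.3 grip 0.0642 0.0 F [ 1.6 -0.6  4. ]
```

```bash
python3 -m inch '[[0.06,0.0485,0.0229,0,0],[0.06,0.0485,0.0229,0,0],[0.06,0.0485,0.0229,0.02,0],[0.06,0,0,0.02,0],[0.06,0,0,0,0]]'
cat >> h.py <<'E'
def wdisc(c,z=.010):
    s=snap("wrist")
    for b in sorted(blobs(s,c,(0,0,512,384),60),key=lambda b:-b[1])[:3]:
        # use min enclosing circle-ish: centroid incl. brass hole
        print(c,b[0].round(1),b[1],onz(s,[b[0]],z)[0].round(4), depth(s,[b[0]])[0].round(4))
    return s
E
python3 - <<'E'
from h import *
s=wdisc("red"); save(s,"pics/w7.png",None,1.2); go([.4465,-.1492,.01],187.2)
E
```

```text
time_s: 12.92
ee_pos: [0.4411, -0.1468, 0.1072]
orientation: [[-0.992, -0.126, -0.003], [-0.126, 0.992, 0.002], [0.003, 0.002, -1.0]]
force: [0.1, 0.5, 0.0]
grip_width: 0.0599
finger_force: 0.0
red [252.  197.6] 761 [ 0.4473 -0.1479  0.01  ] [ 0.4473 -0.1479  0.0102]
red [463.7 326. ] 211 [0.5686 0.107  0.01  ] [0.5601 0.0962 0.0204]
t 12.97 tcp [ 0.4429 -0.1476  0.1085] xang -172.7 shift [-3.4 -2.  98.5] turn 0.1 grip 0.0601 0.0 F [-0.3  0.3  0. ]
```

View pics/w7.png

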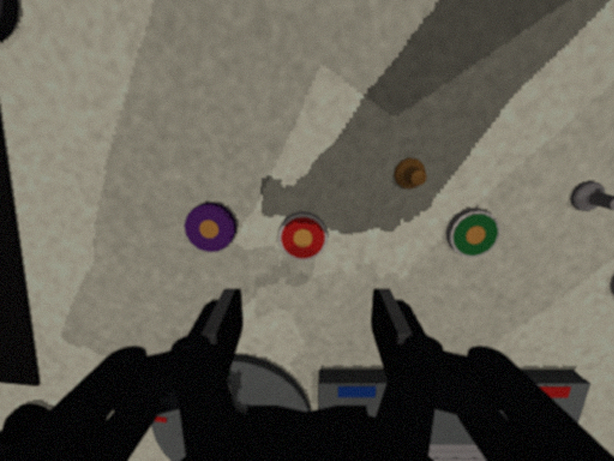

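The wrist view shows the red disc (302,238) apart from the purple one (210,228), with the fingers centred on it. I descend most of the way and check the tip height.

```bash
python3 -m inch '[[0.06,-0.0044,-0.001,0.03,0],[0.06,0,0,0.03,0],[0.06,0,0,0.03,0],[0.06,0,0,0.02,0],[0.06,0,0,0.008,0],[0.06,0,0,0,0]]'
cat >> h.py <<'E'
def tips():
    s=snap("wrist"); R,t=s["RT"]; st=sensors.sense()
    v,u=np.mgrid[0:384:2,0:512:2]; uv=np.c_[u.ravel(),v.ravel()]
    P=depth(s,uv); Rt=np.array(st["orientation"]).reshape(3,3); L=(P-st["ee_pos"])@Rt  # tool frame
    m=(np.abs(L[:,1])<.06)&(np.abs(L[:,0])<.016)&(P[:,2]>.003)&(L[:,2]<0)&(s["z_map"][uv[:,1],uv[:,0]]>0)
    for sg in (1,-1):
        k=m&(sg*L[:,1]>0); 
        if k.any(): i=np.sort(P[k][:,2])[:8]; print("finger",sg,"low z",i.round(4),"rel tool",L[k][np.argmin(P[k][:,2])].round(4))
E
python3 - <<'E'
from h import *
tips(); s=wdisc("red"); go([.4473,-.1479,-.02],187.2)
E
```

```text
time_s: 13.72
ee_pos: [0.4488, -0.1488, -0.009]
orientation: [[-0.992, -0.126, 0.001], [-0.126, 0.992, -0.0], [-0.0, -0.0, -1.0]]
force: [-0.3, -0.1, -0.2]
grip_width: 0.0603
finger_force: 0.0
finger 1 low z [0.0042 0.0049 0.006  0.0065 0.0065 0.0079 0.0089 0.009 ] rel tool [ 0.0121  0.0175 -0.0129]
finger -1 low z [0.003  0.0034 0.0034 0.0035 0.0035 0.004  0.004  0.0041] rel tool [ 0.0153 -0.0537 -0.0116]
red [255.5 250.6] 2159 [ 0.4472 -0.1479  0.01  ] [ 0.4469 -0.148   0.0104]
t 13.82 tcp [ 0.4492 -0.149  -0.0084] xang -172.7 shift [ 1.7  1.3 11.6] turn 0.1 grip 0.0601 0.0 F [-0.2 -1.2  0.1]
```

```bash
python3 -m inch '[[0.06,0.0017,0.0013,0.005,0],[0.06,0,0,0.005,0],[0.06,0,0,0.002,0],[0.06,0,0,0,0],[0.02,0,0,0,0],[0.02,0,0,0,0],[0.02,0,0,0,0],[0.02,0,0,0,0]]' 40
python3 -c "
from h import *
go([.4473,-.1479,-.02],187.2); s=wdisc('red'); save(s,'pics/w8.png',(156,150,356,300),3)"
```

```text
time_s: 14.82
ee_pos: [0.4507, -0.1494, -0.016]
orientation: [[-0.992, -0.126, 0.008], [-0.126, 0.992, -0.003], [-0.008, -0.004, -1.0]]
force: [-5.7, 2.8, 38.6]
grip_width: 0.0387
finger_force: 55.8
t 14.82 tcp [ 0.4507 -0.1494 -0.016 ] xang -172.7 shift [3.2 1.9 3.9] turn 0.1 grip 0.0387 55.8 F [-5.7  2.8 38.6]
red [255.4 255.9] 2373 [ 0.4476 -0.1485  0.01  ] [ 0.4469 -0.1486  0.0111]
```

View pics/w8.png

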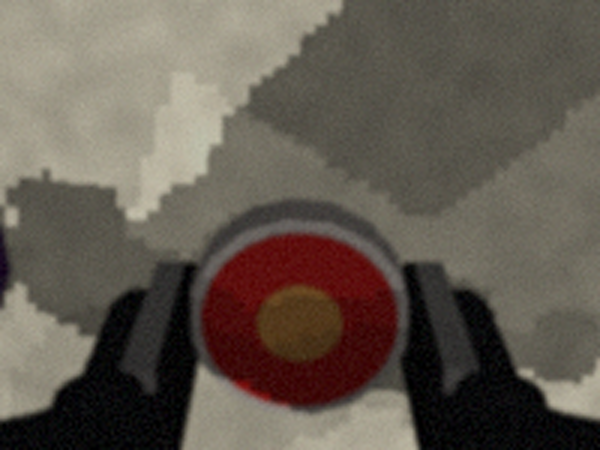

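The red disc is held, with the tips pressing the table (38 N). I lift at once and carry it to the red lane.

```bash
python3 -m inch '[[0.02,0,0,-0.006,0],[0.02,0,0,-0.03,0],[0.02,0,0,-0.05,0],[0.02,0,0,0,0]]' 50
python3 -c "
from h import *
go(c2w([-.056,.087],.05),187.2); s=wdisc('red',.08)"
```

```text
time_s: 15.38
ee_pos: [0.4492, -0.1489, 0.068]
orientation: [[-0.992, -0.126, 0.007], [-0.126, 0.992, -0.004], [-0.007, -0.004, -1.0]]
force: [0.6, 0.2, -0.8]
grip_width: 0.0376
finger_force: 50.2
t 15.38 tcp [ 0.4492 -0.1489  0.068 ] xang -172.8 shift [-165.9  222.5   18.1] turn 0.0 grip 0.0376 50.2 F [ 0.6  0.2 -0.8]
red [255.1 254. ] 2135 [ 0.4532 -0.1473  0.08  ] [ 0.4447 -0.1483  0.0945]
red [492.8 351.1] 407 [0.5051 0.0182 0.08  ] [0.5616 0.0907 0.0201]
```

```bash
python3 -m inch '[[0.02,-0.0332,0.0445,0,0],[0.02,-0.0332,0.0445,0,0],[0.02,-0.0332,0.0445,0,0],[0.02,-0.0332,0.0445,0,0],[0.02,-0.0332,0.0445,0,0],[0.02,0,0,0.03,0],[0.02,0,0,0,0]]'
python3 - <<'E'
from h import *
go(c2w([-.056,.087],.006),187.2); s=wdisc('red',.02); save(s,'pics/w9.png',None,1.2)
for c in HUE:
    print(c,[(b[0].round(),b[1],w2c(onz(s,[b[0]],.02)[0]).round(4)) for b in blobs(s,c,(0,0,512,384),60)])
E
```

```text
time_s: 16.3
ee_pos: [0.5779, 0.0948, 0.0301]
orientation: [[-0.992, -0.127, -0.01], [-0.127, 0.992, -0.001], [0.01, 0.001, -1.0]]
force: [-0.8, 0.1, -0.6]
grip_width: 0.0378
finger_force: 50.3
t 16.3 tcp [0.5779 0.0948 0.0301] xang -172.7 shift [-7.8 -3.  24.1] turn 0.1 grip 0.0378 50.3 F [-0.8  0.1 -0.6]
red [255.5 255.6] 2374 [0.5957 0.0983 0.02  ] [0.5751 0.0956 0.0563]
red [250.3 206.8] 998 [0.5612 0.0905 0.02  ] [0.561  0.0905 0.0206]
red [(array([250., 207.]), np.int32(998), array([-0.0806,  0.0879])), (array([255., 256.]), np.int32(2374), array([-0.0454,  0.0912]))]
yellow [(array([158., 207.]), np.int32(987), array([-0.0804,  0.0291])), (array([142., 380.]), np.int32(166), array([0.0657, 0.0018]))]
green [(array([ 67., 207.]), np.int32(930), array([-0.0803, -0.0286]))]
blue [(array([362.,  32.]), np.int32(2536), array([-0.1798,  0.1473]))]
```

View pics/w9.png

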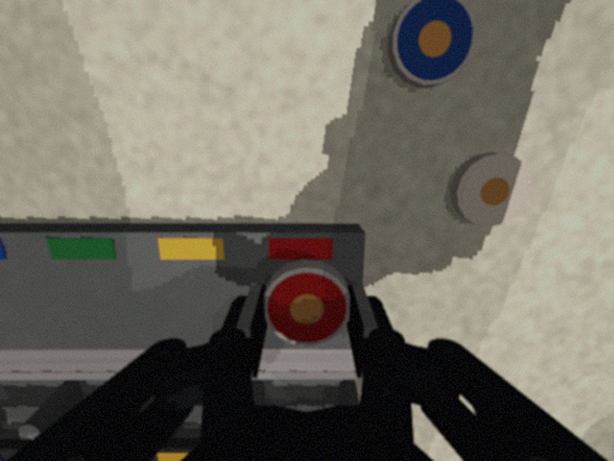

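The red disc is held over its lane (308,302), beside the red patch (300,248). I shift it 8 mm in and 4 mm across, set it down and release.

```bash
python3 -m inch '[[0.02,-0.008,-0.004,0.01,0],[0.02,0,0,0.008,0],[0.02,0,0,0.005,0],[0.02,0,0,0.002,0],[0.02,0,0,0,0]]'
python3 -c "
from h import *
go(c2w([-.056,.087],.006),187.2); s=wdisc('red',.03)"
```

```text
time_s: 16.98
ee_pos: [0.5909, 0.0914, 0.0096]
orientation: [[-0.992, -0.126, -0.0], [-0.126, 0.992, 0.0], [0.0, 0.0, -1.0]]
force: [-0.1, 0.6, -0.5]
grip_width: 0.0376
finger_force: 50.3
t 16.98 tcp [0.5909 0.0914 0.0096] xang -172.8 shift [4.9 2.  3.6] turn 0.0 grip 0.0376 50.3 F [-0.1  0.6 -0.5]
red [255.4 255.7] 2368 [0.5912 0.0925 0.03  ] [0.5872 0.092  0.0368]
red [258.5 199. ] 1300 [0.5579 0.0899 0.03  ] [0.5609 0.0904 0.0213]
```

```bash
python3 -m inch '[[0.02,0,0,0.004,0],[0.02,0,0,0.002,0],[0.02,0,0,0,0]]'
```

```text
time_s: 17.4
ee_pos: [0.5911, 0.0915, 0.0043]
orientation: [[-0.992, -0.126, 0.0], [-0.126, 0.992, -0.0], [-0.0, -0.0, -1.0]]
force: [-2.5, 0.6, 3.8]
grip_width: 0.0377
finger_force: 53.1
```

```bash
python3 -m inch '[[0.06,0,0,0,0],[0.06,0,0,0,0],[0.06,0,0,-0.02,0],[0.06,0,0,-0.025,0],[0.014,0.025,0,0,0],[0.014,0.025,0,0,0],[0.014,0,0,0,0],[0.014,0,0,0,0]]'
python3 - <<'E'
from h import *
s=wdisc('red',.03)
b=max(blobs(s,'red',(0,0,512,384),60),key=lambda b:b[1]); print(w2c(onz(s,[b[0]],.03)[0]).round(4),w2c(sensors.sense()['ee_pos']).round(4))
go(c2w([-.1,.0865],.015),187.2); save(s,"pics/w10.png",None,1.2)
E
```

```text
time_s: 18.4
ee_pos: [0.5425, 0.0852, 0.0488]
orientation: [[-0.992, -0.126, 0.002], [-0.126, 0.992, 0.0], [-0.002, -0.0, -1.0]]
force: [0.1, -0.3, -0.5]
grip_width: 0.0139
finger_force: 0.0
red [255.4 283.6] 744 [0.5889 0.0922 0.03  ] [0.5885 0.0922 0.0305]
red [255.5 244. ] 392 [0.5564 0.0881 0.03  ] [0.5609 0.0887 0.0216]
[-0.053   0.0861] [-0.0996  0.0849]
t 18.45 tcp [0.5428 0.0852 0.0489] xang -172.8 shift [ 0.5  1.7 33.9] turn 0.0 grip 0.0143 0.0 F [ 0.9 -0.1 -0.1]
```

View pics/w10.png

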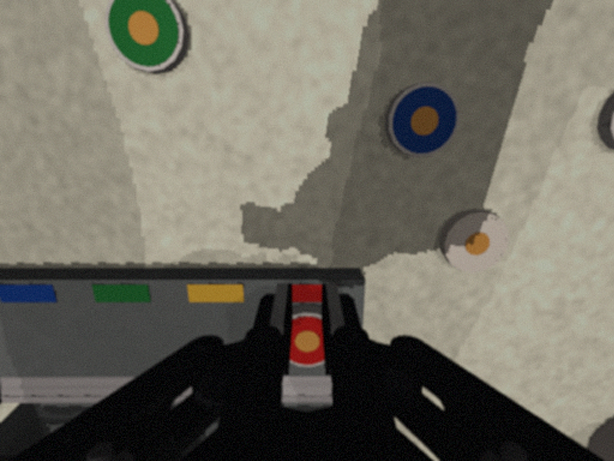

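The red disc lies flat on the deck in its lane (307,341). I lower the nearly closed fingers behind it and push.

```bash
python3 -m inch '[[0.014,0,0.0015,0.018,0],[0.014,0,0,0.016,0],[0.014,0,0,0,0],[0.014,-0.01,0,0,0],[0.014,-0.01,0,0,0],[0.014,-0.01,0,0,0],[0.014,-0.01,0,0,0],[0.014,-0.01,0,0,0],[0.014,0,0,0,0]]'
python3 - <<'E'
from h import *
print(w2c(sensors.sense()['ee_pos']).round(4))
s=snap("wrist")
print([(w2c(onz(s,[b[0]],.03)[0]).round(4),b[1],depth(s,[b[0]])[0].round(4)) for b in blobs(s,'red',(0,0,512,384),60)]);tips()
E
```

```text
time_s: 19.58
ee_pos: [0.5921, 0.093, 0.0155]
orientation: [[-0.992, -0.126, 0.001], [-0.126, 0.992, -0.0], [-0.001, -0.0, -1.0]]
force: [-2.6, -0.7, 4.7]
grip_width: 0.0142
finger_force: 2.6
[-0.0497  0.0865]
[(array([-0.0839,  0.0877]), np.int32(1231), array([0.561 , 0.0903, 0.021 ])), (array([-0.0243,  0.0881]), np.int32(923), array([0.6159, 0.0976, 0.0317]))]
finger 1 low z [0.0185 0.0186 0.0187 0.0188 0.0188 0.0188 0.0189 0.0189] rel tool [ 0.0083  0.0341 -0.003 ]
finger -1 low z [0.0185 0.0185 0.0185 0.0186 0.0186 0.0186 0.0187 0.0187] rel tool [ 0.0135 -0.0535 -0.003 ]
```

```bash
python3 -m inch '[[0.014,0.008,0,0,0],[0.014,0,0,0,0]]' | grep -E "ee_pos|force"
python3 -m inch '[[0.014,0,0,0.002,0],[0.014,0,0,0,0]]' | grep -E "ee_pos|force"
python3 -m inch '[[0.014,0,0,-0.005,0],[0.014,0,0,0,0]]' | grep -E "ee_pos|force"
```

```text
ee_pos: [0.5819, 0.0919, 0.0142]
force: [-0.7, 0.1, 0.5]
finger_force: 0.0
ee_pos: [0.5826, 0.0919, 0.0122]
force: [-0.6, 0.4, 0.5]
finger_force: 0.0
ee_pos: [0.5836, 0.0919, 0.0183]
force: [0.7, -1.3, 0.7]
finger_force: 0.0
```

```bash
python3 -m inch '[[0.014,0,0,0.005,0],[0.014,0,0,0.002,0],[0.014,0,0,0,0]]' | grep -E "ee_pos|force"
python3 -m inch '[[0.014,0,0,0.002,0],[0.014,0,0,0,0]]' | grep -E "ee_pos|force"
python3 -m inch '[[0.014,0,0,0.002,0],[0.014,0,0,0,0]]' | grep -E "ee_pos|force"
```

```text
ee_pos: [0.5824, 0.0919, 0.0101]
force: [0.0, 0.6, 0.1]
finger_force: 0.0
ee_pos: [0.5827, 0.0919, 0.0084]
force: [-0.1, 0.4, 0.9]
finger_force: 0.0
ee_pos: [0.5827, 0.0919, 0.0064]
force: [0.1, -0.1, 1.4]
finger_force: 0.0
```

```bash
python3 -m inch '[[0.014,0,0,0.002,0],[0.014,0,0,0,0]]' | grep -E "ee_pos|force"
python3 -m inch '[[0.014,0,0,0.002,0],[0.014,0,0,0,0]]' | grep -E "ee_pos|force"
python3 -c "
from h import *
s=snap('wrist'); print(w2c(sensors.sense()['ee_pos']).round(4),[(w2c(onz(s,[b[0]],.03)[0]).round(4),b[1],depth(s,[b[0]])[0].round(4)) for b in blobs(s,'red',(0,0,512,384),60)])"
```

```text
ee_pos: [0.5831, 0.0919, 0.0056]
force: [-1.3, 0.0, 5.3]
finger_force: 3.1
ee_pos: [0.5831, 0.0919, 0.0056]
force: [-6.7, -0.5, 18.0]
finger_force: 9.1
[-0.0587  0.0865] [(array([-0.0847,  0.0878]), np.int32(1296), array([0.5609, 0.0904, 0.0208])), (array([-0.0234,  0.088 ]), np.int32(1272), array([0.6154, 0.0974, 0.0331]))]
```

Tips touch the deck at TCP z 5.7 mm, so the push height is TCP 11.5 mm. I push on across the lip.

```bash
python3 -m inch '[[0.014,0,0,-0.009,0],[0.014,-0.009,0,0,0],[0.014,-0.009,0,0,0],[0.014,-0.009,0,0,0],[0.014,-0.009,0,0,0],[0.014,-0.008,0,0,0],[0.014,0,0,0,0]]'
python3 -c "
from h import *
s=snap('wrist'); print(w2c(sensors.sense()['ee_pos']).round(4),[(w2c(onz(s,[b[0]],.03)[0]).round(4),b[1],depth(s,[b[0]])[0].round(4)) for b in blobs(s,'red',(0,0,512,384),60)])"
```

```text
time_s: 22.72
ee_pos: [0.6281, 0.0976, 0.0117]
orientation: [[-0.992, -0.126, 0.002], [-0.126, 0.992, 0.0], [-0.002, -0.0, -1.0]]
force: [0.1, -0.1, -0.4]
grip_width: 0.0136
finger_force: 0.0
[-0.0142  0.0866] [(array([-0.0816,  0.0877]), np.int32(1653), array([0.5612, 0.0904, 0.0205])), (array([0.0167, 0.0877]), np.int32(660), array([0.6581, 0.1026, 0.0297])), (array([0.0468, 0.0879]), np.int32(298), array([0.6631, 0.1033, 0.0545]))]
```

```bash
python3 -m inch '[[0.014,-0.005,0,0,0],[0.014,-0.004,0,0,0],[0.014,0,0,0,0],[0.014,0,0,0,0]]' | grep -E "ee_pos|force"
cat >> h.py <<'E'
def cw(c,minA=60):
    s=snap('wrist'); print("tcp c",w2c(sensors.sense()['ee_pos']).round(4),sensors.sense()['ee_pos'][2].round(4))
    for b in blobs(s,c,(0,0,512,384),minA):
        d=depth(s,[b[0]])[0]; print(c,b[0].round(),b[1],"depth: c",w2c(d).round(4),"z",d[2].round(4),"w",d[:2].round(4))
    return s
E
python3 -c "
from h import *
cw('red')"
```

```text
ee_pos: [0.6354, 0.0986, 0.0116]
force: [-0.1, 0.4, -0.6]
finger_force: 0.0
tcp c [-0.0061  0.0866] 0.0116
red [256. 114.] 1680 depth: c [-0.0808  0.0878] z 0.0212 w [0.5611 0.0904]
red [255. 290.] 863 depth: c [0.022  0.0878] z 0.025 w [0.6631 0.1033]
red [255. 333.] 779 depth: c [0.0254 0.0879] z 0.0549 w [0.6664 0.1037]
```

The disc top is at z 0.025 in the pocket, so red is seated. Next is green.

```bash
python3 -m inch '[[0.014,0.02,0,0,0],[0.014,0.02,0,-0.03,0],[0.06,0.01,0,-0.05,0],[0.06,0,0,0,0]]' >/dev/null
python3 -c "
from h import *
s=snap('top')
for c in HUE: print(c,[(b[1],onz(s,[b[0]],.010)[0][:2].round(4)) for b in blobs(s,c,(145,190,335,250),20)])
go([.4268,-.0128,.06],187.2)"
```

```text
red []
yellow []
green [(np.int32(69), array([ 0.4268, -0.0128]))]
blue []
t 23.88 tcp [0.5877 0.0924 0.0942] xang -172.8 shift [173.  -84.   33.3] turn 0.0 grip 0.0572 0.0 F [-0.3 -0.5 -0.5]
```

```bash
python3 -m inch '[[0.06,0.0433,-0.021,0,0],[0.06,0.0433,-0.021,0,0],[0.06,0.0433,-0.021,0,0],[0.06,0.0433,-0.021,0.015,0],[0.06,0,0,0.015,0],[0.06,0,0,0,0]]' >/dev/null
python3 -c "
from h import *
cw('green'); go([.4268,-.0128,-.0125],187.2)"
```

```text
tcp c [-0.2289  0.0025] 0.0609
green [250. 223.] 471 depth: c [-2.185e-01 -1.000e-04] z 0.0106 w [ 0.4354 -0.0139]
green [ 30. 344.] 66 depth: c [-0.1003 -0.2024] z 0.0144 w [ 0.5779 -0.1999]
t 24.68 tcp [ 0.4247 -0.0127  0.0609] xang -172.7 shift [-2.1 -0.4 73.4] turn 0.1 grip 0.06 0.0 F [ 0.3 -0.3  0.4]
```

```bash
python3 -c "
from h import *
s=snap('wrist')
for r in spotter.regions_of('wrist','disc_green')[:3]:
    v,u=np.nonzero(r['region']); print(r['p'],len(u),u.min(),u.max(),v.min(),v.max(), onz(s,[[u.mean(),v.mean()]],.008)[0].round(4))
print([ (b[0].round(),b[1],onz(s,[b[0]],.01)[0].round(4)) for b in blobs(s,'green',(0,0,512,384),20,60)])
go([.4268,-.0128,-.0125],187.2)"
```

```text
0.84 1909 230 278 186 234 [ 0.4264 -0.0122  0.008 ]
[(array([250., 222.]), np.int32(488), array([ 0.4362, -0.0144,  0.01  ])), (array([ 30., 341.]), np.int32(81), array([ 0.5829, -0.204 ,  0.01  ]))]
t 24.77 tcp [ 0.4262 -0.0127  0.0619] xang -172.7 shift [-0.5 -0.1 74.4] turn 0.1 grip 0.06 0.0 F [-1.1 -0.5  0.7]
```

```bash
python3 -m inch '[[0.06,-0.0005,0,0.03,0],[0.06,0,0,0.025,0],[0.06,0,0,0.013,0],[0.06,0,0,0.006,0],[0.06,0,0,0,0],[0.02,0,0,0,0],[0.02,0,0,0,0],[0.02,0,0,0,0],[0.02,0,0,0,0]]' 50
python3 -c "
from h import *
go([.4268,-.0128,-.0125],187.2)"
```

```text
time_s: 25.9
ee_pos: [0.4261, -0.013, -0.0112]
orientation: [[-0.992, -0.126, 0.002], [-0.126, 0.992, -0.0], [-0.002, -0.0, -1.0]]
force: [-1.7, 0.2, 5.7]
grip_width: 0.0371
finger_force: 49.5
t 25.9 tcp [ 0.4261 -0.013  -0.0112] xang -172.8 shift [-0.7  0.1  1.3] turn 0.0 grip 0.0371 49.5 F [-1.7  0.2  5.7]
```

```bash
python3 -m inch '[[0.02,0,0,-0.03,0],[0.02,0,0,-0.03,0],[0.02,0,0,0,0]]' | grep -E "ee_|grip|fing"
python3 -c "
from h import *
s=cw('green'); go(c2w([-.055,-.029],.03),187.2)"
```

```text
ee_pos: [0.4281, -0.0134, 0.0502]
grip_width: 0.0368
finger_force: 50.0
tcp c [-0.2272  0.0018] 0.0488
green [243. 278.] 202 depth: c [-0.2125 -0.0046] z 0.0726 w [ 0.442  -0.0177]
green [ 23. 347.] 68 depth: c [-0.0985 -0.2042] z 0.0127 w [ 0.58   -0.2015]
t 26.32 tcp [ 0.4266 -0.0131  0.0488] xang -172.8 shift [-172.   -31.    19.5] turn 0.0 grip 0.0367 50.0 F [ 0.   1.4 -0.8]
```

```bash
python3 -m inch '[[0.02,-0.043,-0.0078,0,0],[0.02,-0.043,-0.0078,0,0],[0.02,-0.043,-0.0078,0,0],[0.02,-0.043,-0.0078,0.01,0],[0.02,0,0,0.012,0],[0.02,0,0,0,0]]' | grep -E "ee_|grip|fing"
cat >> h.py <<'E'
def reg(c,z):
    s=snap('wrist')
    for r in spotter.regions_of('wrist','disc_'+c)[:3]:
        v,u=np.nonzero(r['region']); P=onz(s,[[u.mean(),v.mean()]],z)[0]; d=depth(s,[[u.mean(),v.mean()]])[0]
        print(c,round(r['p'],2),len(u),"px",u.mean().round(),v.mean().round(),"c",w2c(P).round(4),"depth c",w2c(d).round(4),"z",d[2].round(4))
    return s
E
python3 -c "
from h import *
s=reg('green',.04); print(w2c(sensors.sense()['ee_pos'])); go(c2w([-.055,-.029],.008),187.2)"
```

```text
ee_pos: [0.5964, -0.0216, 0.0227]
grip_width: 0.0366
finger_force: 50.1
green 0.66 3803 px 256.0 254.0 c [-0.0585 -0.0267] depth c [-0.0615 -0.0267] z 0.0452
green 0.55 58903 px 235.0 253.0 c [-0.0589 -0.038 ] depth c [-0.0617 -0.0377] z 0.0449
[-0.05892934 -0.02805474]
t 27.18 tcp [ 0.5972 -0.0218  0.0244] xang -172.8 shift [-4.  -1.  16.4] turn 0.0 grip 0.0367 50.1 F [-0.2  0.3  0.4]
```

```bash
python3 -m inch '[[0.02,-0.006,-0.002,0.006,0],[0.02,0,0,0.006,0],[0.02,0,0,0.002,0],[0.02,0,0,0,0]]' | grep -E "ee_|grip|fing|force"
python3 -m inch '[[0.02,0,0,0.002,0],[0.02,0,0,0,0]]' | grep -E "ee_|grip|fing|force"
```

```text
ee_pos: [0.6055, -0.0233, 0.0114]
force: [-0.0, -0.3, 0.0]
grip_width: 0.0372
finger_force: 50.1
ee_pos: [0.6058, -0.0233, 0.0096]
force: [0.1, -0.2, -0.4]
grip_width: 0.0369
finger_force: 50.1
```

```bash
python3 -m inch '[[0.02,0,0,0.0015,0],[0.02,0,0,0,0]]' | grep -E "ee_|grip|fing|force"
python3 -m inch '[[0.02,0,0,0.0015,0],[0.02,0,0,0,0]]' | grep -E "ee_|grip|fing|force"
```

```text
ee_pos: [0.6062, -0.0234, 0.0089]
force: [-2.1, 0.2, 4.4]
grip_width: 0.0373
finger_force: 50.8
ee_pos: [0.6062, -0.0233, 0.0088]
force: [-4.8, 0.8, 13.4]
grip_width: 0.0368
finger_force: 51.7
```

```bash
python3 -m inch '[[0.06,0,0,0,0],[0.06,0,0,0,0],[0.06,0,0,-0.02,0],[0.06,0,0,-0.025,0],[0.014,0.025,0,0,0],[0.014,0.025,0,0,0],[0.014,0,0,0,0],[0.014,0,0,0,0]]' >/dev/null
python3 -c "
from h import *
s=cw('green'); s=reg('green',.03); go(c2w([-.1,-.029],.0115),187.2)"
```

```text
tcp c [-0.0993 -0.031 ] 0.0517
green [ 24. 216.] 119 depth: c [-0.0983 -0.2044] z 0.0124 w [ 0.5802 -0.2016]
green [256. 242.] 327 depth: c [-0.0812 -0.0295] z 0.0215 w [ 0.5754 -0.026 ]
green [255. 286.] 634 depth: c [-0.0482 -0.0297] z 0.0298 w [ 0.6081 -0.0221]
green 0.72 1279 px 256.0 283.0 c [-0.0512 -0.0297] depth c [-0.0519 -0.0297] z 0.031
green 0.19 38483 px 198.0 269.0 c [-0.0629 -0.0718] depth c [-0.0567 -0.074 ] z 0.0206
t 29.57 tcp [ 0.5575 -0.0297  0.0517] xang -172.7 shift [ 0.7  1.9 40.2] turn 0.1 grip 0.0139 0.0 F [-0.5  0.  -0.7]
```

```bash
python3 -m inch '[[0.014,0,0.0015,0.02,0],[0.014,0,0,0.02,0],[0.014,0,0,0,0],[0.014,-0.01,0,0,0],[0.014,-0.01,0,0,0],[0.014,-0.01,0,0,0],[0.014,-0.01,0,0,0],[0.014,0,0,0,0]]' | grep -E "ee_|grip|fing|force"
python3 -m inch '[[0.014,-0.009,0,0,0],[0.014,-0.009,0,0,0],[0.014,-0.009,0,0,0],[0.014,-0.009,0,0,0],[0.014,-0.009,0,0,0],[0.014,0,0,0,0]]' | grep -E "ee_|grip|fing|force"
python3 -c "
from h import *
s=cw('green')"
```

```text
ee_pos: [0.5973, -0.0231, 0.0119]
force: [0.7, -0.2, 0.0]
grip_width: 0.0141
finger_force: 0.0
ee_pos: [0.6418, -0.0174, 0.0118]
force: [-0.2, 0.4, 0.6]
grip_width: 0.0142
finger_force: 0.0
tcp c [-0.0149 -0.0291] 0.0117
green [255. 131.] 1492 depth: c [-0.0805 -0.0283] z 0.0204 w [ 0.5759 -0.0247]
green [256. 297.] 519 depth: c [ 0.0148 -0.0279] z 0.0307 w [ 0.6703 -0.0124]
green [256. 339.] 186 depth: c [ 0.0215 -0.0279] z 0.0549 w [ 0.677  -0.0116]
```

```bash
python3 -m inch '[[0.014,-0.005,0,0,0],[0.014,-0.005,0,0,0],[0.014,0,0,0,0],[0.014,0,0,0,0]]' | grep -E "ee_pos|force"
python3 -c "
from h import *
cw('green')"
python3 -m inch '[[0.014,0.02,0,0,0],[0.014,0.02,0,-0.03,0],[0.06,0.01,0,-0.05,0],[0.06,0,0,0,0]]' >/dev/null
python3 -c "
from h import *
cw('green',30)
s=snap('top')
for c in HUE: print(c,[(b[1],onz(s,[b[0]],.010)[0][:2].round(4)) for b in blobs(s,c,(130,190,335,260),20)])
go([.452,.1389,.06],187.2)"
```

```text
ee_pos: [0.6503, -0.0161, 0.0116]
force: [-0.5, -0.8, -0.1]
finger_force: 0.0
tcp c [-0.0057 -0.0291] 0.0116
green [255. 113.] 1574 depth: c [-0.0806 -0.0283] z 0.0205 w [ 0.5758 -0.0247]
green [255. 274.] 364 depth: c [ 0.0125 -0.028 ] z 0.0235 w [ 0.6681 -0.0129]
green [255. 305.] 380 depth: c [ 0.0343 -0.0279] z 0.0241 w [ 0.6897 -0.01  ]
green [256. 332.] 758 depth: c [ 0.0256 -0.0278] z 0.055 w [ 0.6811 -0.011 ]
tcp c [-0.0538 -0.0297] 0.0942
green [ 50. 144.] 98 depth: c [-0.0981 -0.2043] z 0.0124 w [ 0.5803 -0.2016]
green [256. 167.] 517 depth: c [-0.0803 -0.0283] z 0.0204 w [ 0.576  -0.0247]
green [256. 267.] 308 depth: c [ 0.0146 -0.028 ] z 0.0245 w [ 0.6702 -0.0125]
green [257. 283.] 142 depth: c [ 0.033  -0.0279] z 0.0246 w [ 0.6884 -0.0102]
green [256. 299.] 501 depth: c [ 0.0265 -0.028 ] z 0.0549 w [ 0.682  -0.0111]
green [256. 318.] 296 depth: c [ 0.053  -0.0282] z 0.0487 w [ 0.7083 -0.0079]
red []
yellow [(np.int32(83), array([0.434 , 0.2604]))]
green []
blue []
t 32.52 tcp [ 0.6012 -0.0226  0.0925] xang -172.8 shift [127.8 179.   32.1] turn 0.0 grip 0.0602 0.0 F [-0.5 -0.1 -1.3]
```

Green is seated: both visible patches of it are at z 0.024. Next is blue.

```bash
python3 -m inch '[[0.06,0.032,0.0448,0,0],[0.06,0.032,0.0448,0,0],[0.06,0.032,0.0448,0,0],[0.06,0.032,0.0448,0.015,0],[0.06,0,0,0.015,0],[0.06,0,0,0,0]]' >/dev/null
python3 -c "
from h import *
s=snap('wrist')
for r in spotter.regions_of('wrist','disc_blue')[:3]:
    v,u=np.nonzero(r['region']); print(r['p'],len(u),u.min(),u.max(),v.min(),v.max(), onz(s,[[u.mean(),v.mean()]],.008)[0].round(4), np.median(s['frame'][v,u],0))
go([.452,.1389,-.0115],187.2)"
```

```text
0.76 2052 198 249 154 204 [0.4282 0.1131 0.008 ] [24.  45.5 58. ]
0.68 1326 278 317 265 308 [0.5181 0.1857 0.008 ] [142. 132. 121.]
0.52 5843 0 225 302 383 [0.5951 0.0037 0.008 ] [64. 64. 62.]
t 33.38 tcp [0.452  0.1386 0.0613] xang -172.8 shift [-0.   0.4 72.8] turn -0.0 grip 0.06 0.0 F [ 0.7 -0.3  0.1]
```

```bash
python3 -c "
from h import *
s=snap('wrist')
hsv=cv2.cvtColor(s['frame'],cv2.COLOR_RGB2HSV)
for r in spotter.regions_of('wrist','disc_blue')[:1]:
    v,u=np.nonzero(r['region']); print(np.percentile(hsv[v,u],[25,50,75],axis=0), onz(s,[[(u.min()+u.max())/2,(v.min()+v.max())/2]],.008)[0].round(4))
for r in spotter.tip_of('wrist','stub_a')[:2]: print(r['p'],onz(s,[px(r['point'])],0)[0].round(3))
save(s,'pics/w11.png',None,1.2)
go([.4282,.1131,.06],187.2)"
```

```text
[[ 18.    49.75  56.  ]
 [110.   177.    73.  ]
 [111.   208.   100.  ]] [0.4277 0.1125 0.008 ]
0.83 [0.387 0.071 0.   ]
t 33.52 tcp [0.4527 0.1385 0.0621] xang -172.8 shift [ 27.5 -22.2   2.1] turn -0.0 grip 0.0595 0.0 F [ 0.2  0.2 -0.8]
```

View pics/w11.png

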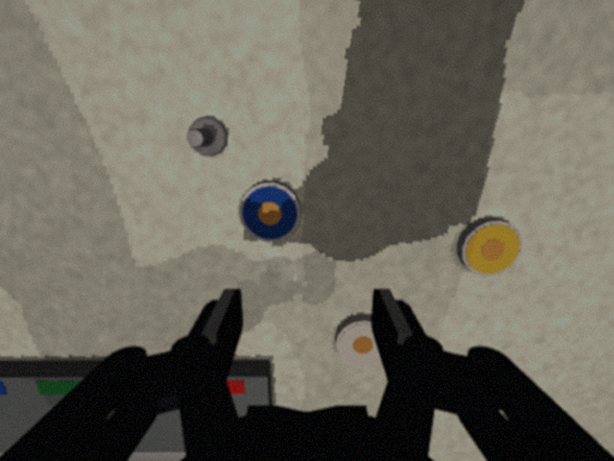

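The blue disc was knocked to (270,211), about 35 mm off, and is still clear of the stub (207,135). I move over it and grip.

```bash
python3 -m inch '[[0.056,0.0275,-0.0222,0,0],[0.056,0,0,0,0],[0.056,0,0,0,0]]' >/dev/null
python3 -c "
from h import *
s=snap('wrist')
for r in spotter.regions_of('wrist','disc_blue')[:1]:
    v,u=np.nonzero(r['region']); P=onz(s,[[(u.min()+u.max())/2,(v.min()+v.max())/2]],.008)[0]; print(P,len(u)); go([P[0],P[1],-.0115],187.2)"
```

```text
[0.51916323 0.17618339 0.008     ] 354
t 34.0 tcp [0.4281 0.1139 0.0621] xang -172.8 shift [-98.   50.4  73.8] turn 0.0 grip 0.0558 0.0 F [-0.4 -0.4 -0. ]
```

```bash
python3 -c "
from h import *
s=cw('blue')
for b in blobs(s,'blue',(0,0,512,384),200): print(b[0],b[1],onz(s,[b[0]],.01)[0].round(4))"
```

```text
tcp c [-0.21    0.1277] 0.062
blue [248. 210.] 732 depth: c [-0.2082  0.1229] z 0.0108 w [0.4303 0.1094]
blue [ 18. 346.] 398 depth: c [-0.0812 -0.0847] z 0.0213 w [ 0.5822 -0.0808]
[248.07923497 210.31420765] 732 [0.4306 0.1094 0.01  ]
[ 17.78140704 345.97487437] 398 [ 0.5955 -0.0914  0.01  ]
```

```bash
python3 -m inch '[[0.056,0,-0.0015,0.03,0],[0.056,0,0,0.025,0],[0.056,0,0,0.01,0],[0.056,0,0,0,0]]' | grep -E "ee_|fing|force"
python3 -c "
from h import *
s=cw('blue',300); s=reg('blue',.009); go([.428,.1125,-.0115],187)"
```

```text
ee_pos: [0.4266, 0.1123, -0.0038]
force: [0.2, 0.6, 0.6]
finger_force: 0.0
tcp c [-0.2107  0.1262] -0.0031
blue [251. 237.] 660 depth: c [-0.2196  0.1249] z 0.0106 w [0.4188 0.11  ]
blue [243. 270.] 325 depth: c [-0.1974  0.1201] z 0.01 w [0.4414 0.108 ]
blue 0.84 518 px 365.0 369.0 c [-0.1183  0.2022] depth c [-0.121  0.201] z 0.0113
blue 0.83 3554 px 254.0 247.0 c [-0.2109  0.1266] depth c [-0.2121  0.1266] z 0.0112
t 34.7 tcp [ 0.428   0.1124 -0.0025] xang -172.7 shift [0.  0.1 9. ] turn 0.3 grip 0.056 0.0 F [ 0.2  0.1 -0.4]
```

Centred: the disc is at c (-0.211, 0.127) and the TCP at (-0.211, 0.126). I grip and lift.

```bash
python3 -m inch '[[0.056,0,0,0.005,0],[0.056,0,0,0.004,0],[0.056,0,0,0,0],[0.02,0,0,0,0],[0.02,0,0,0,0],[0.02,0,0,0,0],[0.02,0,0,0,0],[0.02,0,0,-0.03,0],[0.02,0,0,-0.035,0],[0.02,0,0,0,0]]' 50
python3 -c "
from h import *
go(c2w([-.055,-.087],.05),187.2)"
```

```text
time_s: 35.95
ee_pos: [0.4299, 0.1125, 0.0551]
orientation: [[-0.992, -0.126, 0.007], [-0.126, 0.992, 0.001], [-0.007, -0.0, -1.0]]
force: [-0.5, -0.4, -1.7]
grip_width: 0.0368
finger_force: 50.1
t 35.95 tcp [0.4299 0.1125 0.0551] xang -172.8 shift [-152.8 -213.3    6.1] turn 0.0 grip 0.0368 50.1 F [-0.5 -0.4 -1.7]
```

```bash
python3 -m inch '[[0.02,-0.03,-0.0427,0,0],[0.02,-0.03,-0.0427,0,0],[0.02,-0.03,-0.0427,0,0],[0.02,-0.03,-0.0427,0.01,0],[0.02,-0.03,-0.0427,0.01,0],[0.02,0,0,0.01,0],[0.02,0,0,0,0]]' | grep -E "ee_|grip|fing"
python3 -c "
from h import *
s=reg('blue',.04); print(w2c(sensors.sense()['ee_pos'])); go(c2w([-.055,-.087],.0095),187.2)"
```

```text
ee_pos: [0.6, -0.0801, 0.0201]
grip_width: 0.0373
finger_force: 50.3
blue 0.93 3845 px 255.0 256.0 c [-0.0627 -0.0852] depth c [-0.0641 -0.0852] z 0.0425
blue 0.37 58753 px 246.0 253.0 c [-0.0641 -0.0901] depth c [-0.0656 -0.0901] z 0.0427
[-0.06268418 -0.08583498]
t 36.92 tcp [ 0.6007 -0.0796  0.0216] xang -172.7 shift [-7.7 -1.2 12.1] turn 0.1 grip 0.0372 50.3 F [ 0.8 -0.4 -0.6]
```

```bash
python3 -m inch '[[0.02,-0.0075,-0.0015,0.005,0],[0.02,0,0,0.0055,0],[0.02,0,0,0.0015,0],[0.02,0,0,0,0]]' | grep -E "ee_|grip|fing|force"
python3 -m inch '[[0.02,0,0,0.0015,0],[0.02,0,0,0,0]]' | grep -E "ee_|grip|fing|force"
```

```text
ee_pos: [0.6099, -0.081, 0.0104]
force: [0.0, -0.5, 0.2]
grip_width: 0.0373
finger_force: 50.3
ee_pos: [0.6102, -0.0812, 0.0091]
force: [0.4, 0.7, -0.8]
grip_width: 0.0373
finger_force: 50.3
```

```bash
python3 -m inch '[[0.02,0,0,0.0015,0],[0.02,0,0,0,0]]' | grep -E "ee_|force"
python3 -m inch '[[0.02,0,0,0.0015,0],[0.02,0,0,0,0]]' | grep -E "ee_|force"
```

```text
ee_pos: [0.6104, -0.0813, 0.0081]
force: [-1.2, 0.8, 1.6]
finger_force: 50.7
ee_pos: [0.6105, -0.0814, 0.008]
force: [-4.5, 0.9, 11.9]
finger_force: 51.6
```

```bash
python3 -m inch '[[0.06,0,0,0,0],[0.06,0,0,0,0],[0.06,0,0,-0.02,0],[0.06,0,0,-0.025,0],[0.014,0.024,0,0,0],[0.014,0.024,0,0,0],[0.014,0,0,0,0],[0.014,0,0,0,0]]' >/dev/null
python3 -c "
from h import *
s=reg('blue',.03); go(c2w([-.1,-.087],.0115),187.2)"
```

```text
blue 0.7 1268 px 256.0 282.0 c [-0.0536 -0.0875] depth c [-0.0539 -0.0875] z 0.0305
t 39.27 tcp [ 0.5638 -0.0874  0.0512] xang -172.7 shift [-0.2  2.  39.7] turn 0.1 grip 0.0138 0.0 F [ 0.6 -0.6  0.3]
```

```bash
python3 -m inch '[[0.014,0,0.0015,0.02,0],[0.014,0,0,0.0195,0],[0.014,0,0,0,0],[0.014,-0.01,0,0,0],[0.014,-0.01,0,0,0],[0.014,-0.01,0,0,0],[0.014,-0.01,0,0,0],[0.014,0,0,0,0]]' | grep -E "ee_|grip|fing|force"
python3 -m inch '[[0.014,-0.009,0,0,0],[0.014,-0.009,0,0,0],[0.014,-0.009,0,0,0],[0.014,-0.009,0,0,0],[0.014,-0.009,0,0,0],[0.014,-0.005,0,0,0],[0.014,0,0,0,0]]' | grep -E "ee_|grip|fing|force"
python3 -c "
from h import *
s=cw('blue')"
```

```text
ee_pos: [0.6035, -0.0808, 0.0119]
force: [-0.5, 0.3, -1.0]
grip_width: 0.0141
finger_force: 0.0
ee_pos: [0.6524, -0.0744, 0.0117]
force: [-0.7, -0.8, -0.5]
grip_width: 0.0139
finger_force: 0.0
tcp c [-0.0112 -0.0871] 0.0116
blue [255. 124.] 1612 depth: c [-0.0804 -0.0863] z 0.0207 w [ 0.5832 -0.0822]
blue [255. 297.] 622 depth: c [ 0.019 -0.086] z 0.0298 w [ 0.6818 -0.0696]
blue [256. 336.] 430 depth: c [ 0.0229 -0.0859] z 0.0553 w [ 0.6856 -0.0689]
```

```bash
python3 -m inch '[[0.014,-0.005,0,0,0],[0.014,0,0,0,0],[0.014,0,0,0,0]]' | grep -E "ee_pos|force"
python3 -m inch '[[0.014,0.02,0,0,0],[0.014,0.02,0,-0.03,0],[0.06,0.01,0,-0.05,0],[0.06,0,0,0,0]]' >/dev/null
python3 -c "
from h import *
cw('blue',30)
s=snap('top')
for c in HUE: print(c,[(b[1],onz(s,[b[0]],.010)[0][:2].round(4)) for b in blobs(s,c,(110,185,335,260),20)])
go([.434,.2604,.09],187.2)"
```

```text
ee_pos: [0.6566, -0.0738, 0.0117]
force: [-0.6, 1.0, 0.8]
finger_force: 0.0
tcp c [-0.0547 -0.0879] 0.0943
blue [257. 168.] 543 depth: c [-0.0804 -0.086 ] z 0.0203 w [ 0.5831 -0.082 ]
blue [257. 274.] 605 depth: c [ 0.0216 -0.086 ] z 0.0248 w [ 0.6843 -0.0692]
blue [257. 300.] 559 depth: c [ 0.0257 -0.086 ] z 0.0559 w [ 0.6884 -0.0687]
blue [257. 319.] 321 depth: c [ 0.0533 -0.0858] z 0.0484 w [ 0.7158 -0.0651]
red []
yellow [(np.int32(87), array([0.4341, 0.2606]))]
green []
blue []
t 42.17 tcp [ 0.6076 -0.0803  0.0925] xang -172.8 shift [129.3 359.9   2. ] turn 0.0 grip 0.0603 0.0 F [ 0.  -0.2 -1.3]
```

Blue is seated. Next is yellow.

```bash
python3 -m inch '[[0.06,0.0185,0.0514,0,0],[0.06,0.0185,0.0514,0,0],[0.06,0.0185,0.0514,0,0],[0.06,0.0185,0.0514,0,0],[0.06,0.0185,0.0514,0,0],[0.06,0.0185,0.0514,0,0],[0.06,0.0185,0.0514,0.015,0],[0.06,0,0,0.015,0],[0.06,0,0,0,0]]' >/dev/null
python3 -c "
from h import *
s=snap('wrist')
for r in spotter.regions_of('wrist','disc_yellow')[:2]:
    v,u=np.nonzero(r['region']); P=onz(s,[[(u.min()+u.max())/2,(v.min()+v.max())/2]],.008)[0]; print(P,len(u),np.median(s['frame'][v,u],0)); go([P[0],P[1],-.0115],187.2)"
```

```text
[0.43438779 0.26110384 0.008     ] 1827 [80. 64. 30.]
t 43.4 tcp [0.4333 0.2594 0.0609] xang -172.8 shift [-1.4  1.6 72.4] turn -0.0 grip 0.0597 0.0 F [ 0.2 -0.2 -0.4]
```

```bash
python3 -m inch '[[0.058,-0.0014,0.0016,0.03,0],[0.058,0,0,0.025,0],[0.058,0,0,0.012,0],[0.058,0,0,0.005,0],[0.058,0,0,0,0],[0.02,0,0,0,0],[0.02,0,0,0,0],[0.02,0,0,0,0],[0.02,0,0,0,0],[0.02,0,0,0,0]]' 50
python3 -m inch '[[0.02,0,0,-0.03,0],[0.02,0,0,-0.035,0],[0.02,0,0,0,0]]' | grep -E "ee_|grip|fing"
python3 -c "
from h import *
go(c2w([-.055,.029],.05),187.2)"
```

```text
time_s: 44.65
ee_pos: [0.4354, 0.2626, -0.009]
orientation: [[-0.992, -0.126, 0.002], [-0.126, 0.992, 0.0], [-0.002, 0.0, -1.0]]
force: [-0.2, -1.0, 5.6]
grip_width: 0.0363
finger_force: 49.5
ee_pos: [0.4375, 0.2638, 0.0579]
grip_width: 0.0363
finger_force: 50.0
t 45.02 tcp [0.4375 0.2638 0.0579] xang -172.7 shift [-126.4 -246.4    8.3] turn 0.1 grip 0.0363 50.0 F [0.3 1.3 0.1]
```

```bash
python3 -m inch '[[0.02,-0.0205,-0.041,0,0],[0.02,-0.0205,-0.041,0,0],[0.02,-0.0205,-0.041,0,0],[0.02,-0.0205,-0.041,0,0],[0.02,-0.0205,-0.041,0.01,0],[0.02,-0.0205,-0.041,0.01,0],[0.02,0,0,0.01,0],[0.02,0,0,0,0]]' | grep -E "ee_|grip|fing"
python3 -c "
from h import *
s=reg('yellow',.04); print(w2c(sensors.sense()['ee_pos'])); go(c2w([-.055,.029],.0115),187.2)"
```

```text
ee_pos: [0.5852, 0.034, 0.0227]
grip_width: 0.0364
finger_force: 50.1
yellow 0.98 3768 px 256.0 249.0 c [-0.0658  0.03  ] depth c [-0.0677  0.03  ] z 0.0433
[-0.06297357  0.02931754]
t 46.12 tcp [0.5861 0.0346 0.024 ] xang -172.7 shift [-8.  -0.3 12.5] turn 0.1 grip 0.0359 50.1 F [-0.2 -0.3 -1.1]
```

```bash
python3 -m inch '[[0.02,-0.012,-0.001,0.005,0],[0.02,0,0,0.005,0],[0.02,0,0,0.0015,0],[0.02,0,0,0,0]]' | grep -E "ee_|grip|fing|force"
python3 -m inch '[[0.02,0,0,0.0015,0],[0.02,0,0,0,0]]' | grep -E "ee_|grip|fing|force"
python3 -m inch '[[0.02,0,0,0.001,0],[0.02,0,0,0,0]]' | grep -E "ee_|grip|fing|force"
```

```text
ee_pos: [0.599, 0.0344, 0.0128]
force: [-0.1, -0.4, -1.2]
grip_width: 0.0362
finger_force: 50.1
ee_pos: [0.5994, 0.0342, 0.0116]
force: [-1.1, -0.3, -0.4]
grip_width: 0.0361
finger_force: 50.1
ee_pos: [0.5996, 0.0342, 0.0111]
force: [-1.8, -0.2, 2.7]
grip_width: 0.0362
finger_force: 50.7
```

```bash
python3 -m inch '[[0.06,0,0,0,0],[0.06,0,0,0,0],[0.06,0,0,-0.02,0],[0.06,0,0,-0.022,0],[0.014,0.025,0,0,0],[0.014,0.025,0,0,0],[0.014,0,0,0,0],[0.014,0,0,0,0]]' >/dev/null
python3 -c "
from h import *
s=reg('yellow',.03); go(c2w([-.1,.029],.0115),187.2)"
```

```text
yellow 0.96 1255 px 256.0 279.0 c [-0.0527  0.0284] depth c [-0.0532  0.0284] z 0.0307
t 48.23 tcp [0.5513 0.0279 0.0529] xang -172.7 shift [ 1.8  2.  41.4] turn 0.1 grip 0.0139 0.0 F [ 0.2  0.2 -0.3]
```

```bash
python3 -m inch '[[0.014,0,0.0015,0.02,0],[0.014,0,0,0.0212,0],[0.014,0,0,0,0],[0.014,-0.01,0,0,0],[0.014,-0.01,0,0,0],[0.014,-0.01,0,0,0],[0.014,-0.01,0,0,0],[0.014,0,0,0,0]]' | grep -E "ee_|grip|fing|force"
python3 -m inch '[[0.014,-0.009,0,0,0],[0.014,-0.009,0,0,0],[0.014,-0.009,0,0,0],[0.014,-0.009,0,0,0],[0.014,-0.009,0,0,0],[0.014,-0.004,0,0,0],[0.014,0,0,0,0]]' | grep -E "ee_|grip|fing|force"
python3 -c "
from h import *
s=cw('yellow')"
```

```text
ee_pos: [0.5909, 0.0345, 0.0117]
force: [-0.7, -0.6, 0.0]
grip_width: 0.0141
finger_force: 0.0
ee_pos: [0.6386, 0.0407, 0.0114]
force: [-0.5, 0.3, -0.5]
grip_width: 0.014
finger_force: 0.0
tcp c [-0.0106  0.0288] 0.0114
yellow [255. 122.] 1612 depth: c [-0.0808  0.0297] z 0.0216 w [0.5684 0.0328]
yellow [256. 298.] 687 depth: c [0.0192 0.03  ] z 0.0306 w [0.6675 0.0456]
yellow [255. 336.] 473 depth: c [0.0231 0.03  ] z 0.0551 w [0.6714 0.046 ]
```

```bash
python3 -m inch '[[0.014,-0.005,0,0,0],[0.014,0,0,0,0],[0.014,0,0,0,0]]' | grep -E "ee_pos|force"
python3 -m inch '[[0.014,0.02,0,0,0],[0.014,0.02,0,-0.03,0],[0.04,0.01,0,-0.05,0],[0.04,0,0,-0.03,0],[0.04,0,0,0,0]]' >/dev/null
python3 -c "
from h import *
for c in HUE: s=cw(c,30)
save(s,'pics/w12.png',None,1.2)
go(c2w([-.03-.0488,-.205],.12),187.2)"
```

```text
ee_pos: [0.6429, 0.0413, 0.0114]
force: [0.8, -0.2, -0.6]
finger_force: 0.0
tcp c [-0.0547  0.0286] 0.1228
red [317. 161.] 501 depth: c [-0.0807  0.0878] z 0.0204 w [0.5612 0.0905]
red [ 33. 206.] 137 depth: c [-0.0405 -0.1785] z 0.0363 w [ 0.6342 -0.1688]
red [ 11. 223.] 156 depth: c [-0.0324 -0.1847] z 0.0565 w [ 0.6431 -0.1739]
red [320. 251.] 130 depth: c [0.0132 0.0966] z 0.0245 w [0.6533 0.1108]
tcp c [-0.0559  0.0288] 0.1213
yellow [256. 163.] 416 depth: c [-0.0805  0.0297] z 0.0209 w [0.5686 0.0329]
yellow [256. 259.] 442 depth: c [0.0205 0.0301] z 0.0242 w [0.6688 0.0458]
yellow [255. 282.] 429 depth: c [0.0255 0.0295] z 0.0558 w [0.6738 0.0458]
yellow [255. 301.] 301 depth: c [0.0525 0.0299] z 0.049 w [0.7006 0.0497]
tcp c [-0.0567  0.0289] 0.1203
green [  6. 144.] 83 depth: c [-0.0982 -0.2039] z 0.0129 w [ 0.5802 -0.2012]
green [193. 165.] 436 depth: c [-0.0804 -0.0282] z 0.0206 w [ 0.576  -0.0246]
tcp c [-0.057  0.029] 0.1198
blue [131. 166.] 467 depth: c [-0.0806 -0.086 ] z 0.021 w [ 0.583 -0.082]
blue [143. 263.] 438 depth: c [ 0.0202 -0.0859] z 0.0242 w [ 0.683  -0.0693]
blue [125. 284.] 219 depth: c [ 0.0238 -0.0914] z 0.0553 w [ 0.6872 -0.0743]
blue [501. 345.] 130 depth: c [0.1471 0.3326] z 0.0053 w [0.7566 0.3618]
t 51.35 tcp [0.592  0.035  0.1198] xang -172.8 shift [  22.1 -233.9   -0.3] turn 0.0 grip 0.0398 0.0 F [-1.4  0.5 -0.4]
```

View pics/w12.png

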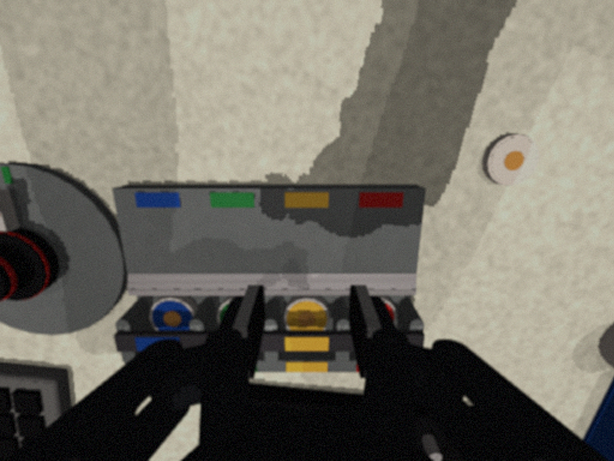

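All discs lie flat in their pockets: blue (172,317), yellow (306,316), with green and red edges beside the fingers, all tops at z 0.024. Now the lever.

```bash
python3 -m inch '[[0.03,0.0044,-0.0468,0,0],[0.03,0.0044,-0.0468,0,0],[0.03,0.0044,-0.0468,0,0],[0.03,0.0044,-0.0468,0,0],[0.03,0.0044,-0.0468,0,0],[0.03,0,0,0,0],[0.03,0,0,0,0]]' >/dev/null
python3 - <<'E'
from h import *
s=snap("wrist"); hsv=cv2.cvtColor(s["frame"],cv2.COLOR_RGB2HSV)
m=cv2.inRange(hsv,(5,120,50),(17,255,255)); 
v,u=np.nonzero(m); P=depth(s,np.c_[u,v]); k=(np.abs(P[:,2]-.066)<.004)&(np.abs(P[:,0]-.6)<.05)&(np.abs(P[:,1]+.2)<.05)
print(k.sum(),P[k].mean(0).round(4),c2w([-.03-.0488,-.205]).round(4))
for r in spotter.tip_of("wrist","tab")[:1]: print(r["p"],onz(s,[px(r["point"])],.066)[0].round(4))
go(c2w([-.03-.0488,-.205],.025),187.2)
E
```

```text
283 [ 0.598  -0.199   0.0658] [ 0.5996 -0.1998  0.    ]
0.84 [ 0.5984 -0.2005  0.066 ]
t 52.33 tcp [ 0.6003 -0.1986  0.1204] xang -172.7 shift [ 0.7 -1.3 95.4] turn 0.1 grip 0.0303 0.0 F [0.5 0.3 0.4]
```

```bash
python3 -m inch '[[0.03,0.001,-0.001,0.035,0],[0.03,0,0,0.035,0],[0.03,0,0,0.015,0],[0.03,0,0,0.01,0],[0.03,0,0,0,0],[0.0,0,0,0,0],[0.0,0,0,0,0],[0.0,0,0,0,0],[0.0,0,0,0,0]]' 50
python3 -c "
from h import *
go([.648,-.1937,.028],187.2)"
```

```text
time_s: 53.45
ee_pos: [0.6011, -0.2007, 0.0278]
orientation: [[-0.992, -0.127, 0.002], [-0.127, 0.992, 0.001], [-0.002, 0.0, -1.0]]
force: [-0.9, 3.8, 6.1]
grip_width: 0.0094
finger_force: 51.9
t 53.45 tcp [ 0.6011 -0.2007  0.0278] xang -172.7 shift [-47.4   1.   -0.1] turn 0.1 grip 0.0094 51.9 F [-0.9  3.8  6.1]
```

```bash
python3 -m inch '[[0.0,-0.0005,-0.0067,0,-8],[0.0,-0.0005,-0.0067,0,-8],[0.0,-0.0005,-0.0067,0,-8],[0.0,-0.0005,-0.0067,0,-8],[0.0,-0.0005,-0.0067,0,-8],[0.0,-0.0005,-0.0067,0,-8],[0.0,-0.0005,-0.0067,0,-8],[0.0,-0.0005,-0.0067,0,-8],[0.0,-0.0005,-0.0067,0,-8],[0.0,0,0,0,0]]'
python3 -c "
from h import *
go([.648,-.1937,.028],267.4)"
```

```text
time_s: 54.7
ee_pos: [0.6405, -0.2416, 0.0278]
orientation: [[-0.185, -0.983, 0.002], [-0.983, 0.185, 0.001], [-0.001, -0.002, -1.0]]
force: [0.3, 3.5, 5.4]
grip_width: 0.0087
finger_force: 51.8
t 54.7 tcp [ 0.6405 -0.2416  0.0278] xang -100.7 shift [-48.5   1.5  -0.1] turn -8.1 grip 0.0087 51.8 F [0.3 3.5 5.4]
```

```bash
python3 -m inch '[[0.0,0,-0.0027,0,-4],[0.0,0,-0.0026,0,-4],[0.0,0,0,0,0],[0.0,0,0,0,0]]' >/dev/null
cat > lev.py <<'E'
from h import *
def lever():
    s=snap("wrist"); hsv=cv2.cvtColor(s["frame"],cv2.COLOR_RGB2HSV)
    v,u=np.nonzero(cv2.inRange(hsv,(5,120,40),(17,255,255))); P=depth(s,np.c_[u,v])
    k=(P[:,2]>.030)&(P[:,2]<.070)&(np.hypot(P[:,0]-.648,P[:,1]+.1937)<.075)&(np.hypot(P[:,0]-.648,P[:,1]+.1937)>.035)
    p=P[k]; d=p.mean(0)[:2]-[.648,-.1937]; print("tab",k.sum(),p.mean(0).round(4),"theta",((np.arctan2(d[1],d[0])-np.pi-YAW)%(2*np.pi)).round(3))
    for l in ("lock_mark",):
        for r in spotter.tip_of("wrist",l)[:1]:
            P=onz(s,[px(r["point"])],.012)[0]; d=P[:2]-[.648,-.1937]; print(l,r["p"],P.round(4),((np.arctan2(d[1],d[0])-np.pi-YAW)%(2*np.pi)).round(3))
    return s
E
python3 -c "
from lev import *
go([.6458,-.2422,.028],267.4); lever()"
```

```text
t 55.2 tcp [ 0.6469 -0.2423  0.0278] xang -92.7 shift [-0.1  1.1 -0.2] turn -0.1 grip 0.0088 51.4 F [3.  2.6 2.9]
tab 1056 [ 0.6462 -0.2476  0.0598] theta 1.413
lock_mark 0.69 [ 0.6452 -0.2626  0.012 ] 1.405
```

```bash
python3 -m inch '[[0.03,0,0,0,0],[0.03,0,0,0,0],[0.03,0,0,0,0],[0.03,0,0,-0.04,0],[0.03,0,0,-0.05,0],[0.03,0,0,-0.04,0],[0.03,0,0,0,0]]'
python3 -c "
from lev import *
s=lever(); save(s,'pics/w13.png',(156,100,356,250),3)"
```

```text
time_s: 56.18
ee_pos: [0.6473, -0.2447, 0.1615]
orientation: [[-0.048, -0.999, 0.008], [-0.999, 0.048, -0.004], [0.004, -0.008, -1.0]]
force: [-0.2, 0.6, 0.1]
grip_width: 0.0299
finger_force: 0.0
tab 276 [ 0.6462 -0.246   0.0622] theta 1.412
lock_mark 0.92 [ 0.6476 -0.2604  0.012 ] 1.44
```

View pics/w13.png

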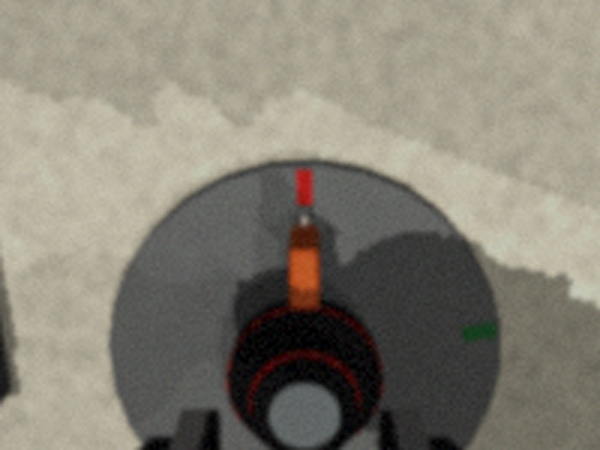

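The lever's tip (304,215) points straight at the red mark (305,188), at about 1.41 rad, and the gripper is clear. I hand it in.

```bash
python3 -c "
from h import *
print(ctrl.sign_off())"
```

```text
the job is handed in; nothing more can be done
None
```

I opened the collar to its stop, pushed all four discs (red, green, blue, yellow) flat into their own pockets, turned the lever to the red mark (about 1.41 rad), and handed the job in at about 56 s; I did not recheck the bystanders at the end.

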